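# Fetch the slide box from behind the bottles and pack it under the divider

## Robot

A 7-joint arm with a two-finger parallel gripper is mounted at the origin on the work surface. World frame = base frame: x ahead of the robot, y to its left, z up, the work surface at z = 0. Lengths are in mm, angles in degrees, forces in N, time in s.
With the tool pointing down it reaches from about 350 to 900 mm from the base axis. Payload 7.2 kg.
Tool frame: the origin (TCP) lies at the very end of the fingers, on their centre line; the grasp point (between the pads) lies env.grip_point_offset behind it (env.grip_point_offset is the distance from the TCP to the grasp point, in mm); z points along the fingers, y is the direction in which the jaws open and shut (so a half turn about z gives the same grasp; the last joint's range is limited). The gripper opens to 85 mm and grips with 20 to 120 N. Pads are 22 mm wide; open, the fingers measure 114 mm over their backs; the gripper's body (76 mm by 85 mm) begins 54 mm behind the grasp point. The pads swing forward as they close: fully open they stand 13 mm farther back than shut.
Start: joints at [-3.908, 23.554, -0.728, 91.456, 0.321, 64.991, -4.71], TCP at [625.003, -0.011, 231.297] pointing down, gripper open.
Joint ranges: [-169.25, 169.25], [-16.82, 113.86], [-84.01, 82.57], [7.8, 145.47], [-59.2, 239.2], [7.22, 106.19], [-163.78, 163.78]. Speed limits (degrees/s): [136.94, 136.94, 172.46, 172.46, 180, 180, 180].

## Interface

Orientations are given as a 3x3 rotation matrix whose columns are the frame's x, y, z axes.
In Python, from plant import env gives the robot as it stands.
- The arm moves only by the shell command python3 -m jog 'ROWS'. ROWS is JSON, a list of rows, each an object with "dp": the shift along the world's x, y, z in m, a list of three; "dr": the turn, a rotation vector about the world's x, y, z in rad, a list of three; "jaw": the closure in counts, from 0 (fully open) to 255 (shut). A call has 1 to 5 rows; each row is the pose to reach, as a shift and turn from the pose commanded when the call began; what a row does not reach only later rows make up. A row lasts 1/12 s, in which the tool goes at most 41.7 mm and 7.16 degrees, less where a joint would pass 70% of its speed; a pose out of reach is approached as far as the arm can. A call with a gripper value outside its range is refused whole. The fingers move at their own pace and stop on an object; the grip force is fixed at half the most. Time passes only in rows, so rows that repeat a pose let the fingers close. It gives the time, the measured TCP pose, the force and the opening at its end, in the units of the state.
- env.observe(): the state, without advancing time (a new reading comes with each control period).
- env.read_camera(name): name is "scene" or "side" or "wrist"; returns a dict with "pixels" (384x512x3 uint8, blue, green, red), "fx", "fy", "cx", "cy" (pixels), "k1" (the pictures are not rectified: a ray, as slopes to the right and down, at radius r is drawn at 1 + k1 r^2 times it, then the intrinsics apply), "view" (4x4, takes a point from world to camera coordinates); the wrist camera has in their place "mount" (4x4, takes a point from camera to tool coordinates, whose origin is the TCP and whose axes are the flange's). Camera axes: x right, y up, looking along -z (the intrinsics and any distortion apply to the point x, -y, -z); pixel columns grow to the right and rows downward; lengths in mm; the calibration is good to about 2 mm. A picture is of the moment at which its call begins: read the wrist's pose just before it. There is no depth.
- env.sign_off(): hands the job in, once; it reports no verdict.
The state is a dict: "time": time; "qpos": joint angles; "joint_vel": joint speeds; "joint_torque": joint torques, N m; "tool_pos": TCP position; "tool_rot": TCP orientation; "force": force on the tool from outside, world axes, zero at the start; "wrist_torque": the same for the moment, N m; "finger_gap": opening from 0.0 (shut) to 1.0 (fully open).
Only numpy, scipy, OpenCV 4.12 (cv2) and the standard library are available. Lean on these libraries where they do the work, as an engineer would, in place of code of your own. Each camera call takes 0.05 s, during which the arm holds its last target.

## Task

The flat slide box stands behind two bottles; first clear both bottles out of the way, standing them upright inside the spill tray, then fetch the slide box and lay it the right way up on the floor of the carrier, with the divider plate over it, handle up and level on the carrier's two ledges. Only when the box is covered, put the bottles back upright, each on the middle of its own cork pad: the round bottle on the round pad, the square bottle on the square one. Do not knock a bottle over, and leave the glass beaker and the tube rack standing where they are.

Things in the scene. Friction and masses are not known exactly. Their poses are not given: they have to be found in the camera images.
- round_bottle_c (a point): Round amber glass bottle, body 56 mm in diameter up to 82 mm, shoulder and 28 mm neck up to 102 mm, then a black cap 36 mm in diameter, 26 mm high; 128 mm high in all, about 0.2 kg. The point is on its axis, half-way up (64 mm above its underside; the cap spans 38 to 64 mm above the point). Lift it by the cap. It starts on the round pad. z up.
- square_bottle_c (a point): Square white plastic bottle, body 54 x 54 mm up to 74 mm, shoulder and 28 mm neck up to 92 mm, then a black cap 32 mm in diameter, 24 mm high; 116 mm high in all, about 0.2 kg. The point is on its axis, half-way up (58 mm above its underside; the cap spans 34 to 58 mm above the point). Lift it by the cap. It starts on the square pad. z up.
- slide_box_c (a point): Low grey plastic slide box, paper label on top, closed, 46 (its x) x 90 (its y) x 40 mm high, about 0.12 kg. The point is its centre, 20 mm above its underside. At the start it lies on a grey base slab 4 mm thick (120 x 140 mm), behind the two bottles seen from the robot, some 9 mm from them: no room for a finger there until they are gone. Grip it across its 46 mm.
- divider_c (a point): White divider plate, 124 mm (x) x 144 mm (y) x 4 mm, lying flat on the bench, with an upright grey bar handle on its middle: 16 mm thick (x), 60 mm long (y), standing from the plate up to 34 mm above its underside. About 0.12 kg. The point is on its middle axis, 17 mm above its underside (half-way up).
- round_pad: Fixed round cork pad, 64 mm in diameter, 2 mm thick, on the 4 mm base slab: place of the round bottle. Origin: centre of its underside (4 mm above the bench). Its centre is 70 mm from that of the square pad; which of them is on the left varies.
- square_pad: Fixed square cork pad, 62 x 62 mm, 2 mm thick, on the 4 mm base slab: place of the square bottle. Origin: centre of its underside (4 mm above the bench). Its x axis points from the bottles' row to the slide box, square to the row of the two pads.
- carrier: Fixed open grey box, outside 148 (x) x 168 (y) x 62 mm high, walls and floor 4 mm. At each y end a white ledge 24 mm deep, its top 50 mm above the underside; between them a floor of 140 (x) x 112 (y) mm. Slide box: on the floor, its 90 mm along the carrier's y. Divider: on both ledges, its 144 mm along y, 8 mm free all round. Origin: centre of underside, on the bench. Left or right varies.
- spill_tray: Fixed low white tray, outside 210 mm (x) x 120 mm (y), rim 12 mm high, walls and floor 4 mm: the side area where both bottles stand meanwhile, side by side along its x. Origin: centre of its underside, on the bench. On the other side from the carrier.
- beaker: Small glass beaker, 50 mm in diameter, 65 mm high, standing loose on the bench to the left of the base slab: leave it. Origin: centre of its underside.
- tube_rack: White rack, 90 (x) x 66 (y) x 55 mm, with six orange-capped tubes standing up to 94 mm, loose on the bench to the right of the base slab: leave it. Origin: centre of its underside.
There are look-alikes about, which are no part of the job. What is shaped like the part that bears slide_box_c but turquoise or yellow is not meant. Of the things that look like the spill_tray, take the one that is nearest to the robot's base at the start.

How it is judged (in metres and radians):
On the way, in this order (a step that is already met when the one before it is completed fails the run):
1. both bottles stand upright inside the spill tray, the slide box not yet fetched (x of round_bottle_c in the frame of spill_tray between -0.092 and 0.092 m and y of round_bottle_c in the frame of spill_tray between -0.047 and 0.047 m and z of round_bottle_c in the frame of spill_tray below 0.074 m and angle between each of round_bottle_c, square_bottle_c's own z axis and vertical below 0.1 rad and x of square_bottle_c in the frame of spill_tray between -0.092 and 0.092 m and y of square_bottle_c in the frame of spill_tray between -0.047 and 0.047 m and z of square_bottle_c in the frame of spill_tray below 0.068 m and distance of slide_box_c from where it was at the start of the episode below 0.05 m), for 0.2 s.
2. the slide box lies on the carrier's floor, the bottles still in the spill tray (x of slide_box_c in the frame of carrier between -0.06 and 0.06 m and y of slide_box_c in the frame of carrier between -0.05 and 0.05 m and z of slide_box_c in the frame of carrier below 0.03 m and angle between each of slide_box_c, round_bottle_c, square_bottle_c's own z axis and vertical below 0.1 rad and x of round_bottle_c in the frame of spill_tray between -0.092 and 0.092 m and y of round_bottle_c in the frame of spill_tray between -0.047 and 0.047 m and z of round_bottle_c in the frame of spill_tray below 0.074 m and x of square_bottle_c in the frame of spill_tray between -0.092 and 0.092 m and y of square_bottle_c in the frame of spill_tray between -0.047 and 0.047 m and z of square_bottle_c in the frame of spill_tray below 0.068 m), for 0.2 s.
3. the divider lies level on the carrier's ledges over the slide box, the bottles still in the spill tray (all of step 2 and x of divider_c in the frame of carrier between -0.013 and 0.013 m and y of divider_c in the frame of carrier between -0.013 and 0.013 m and z of divider_c in the frame of carrier between 0.062 and 0.071 m and angle between divider_c's own z axis and vertical below 0.06 rad), for 0.2 s.
At the end, for the whole second after the job is handed in: Each bottle stands upright on its own pad, within 12 mm of the pad's centre; the slide box lies right way up on the carrier's floor; the divider lies level (within 0.06 rad), handle up, on both ledges inside the carrier's walls; all at rest (horizontal distance between round_bottle_c and round_pad below 0.012 m and z of round_bottle_c in the frame of round_pad below 0.072 m and angle between each of round_bottle_c, square_bottle_c, slide_box_c's own z axis and vertical below 0.1 rad and horizontal distance between square_bottle_c and square_pad below 0.012 m and z of square_bottle_c in the frame of square_pad below 0.066 m and x of slide_box_c in the frame of carrier between -0.06 and 0.06 m and y of slide_box_c in the frame of carrier between -0.05 and 0.05 m and z of slide_box_c in the frame of carrier below 0.03 m and x of divider_c in the frame of carrier between -0.013 and 0.013 m and y of divider_c in the frame of carrier between -0.013 and 0.013 m and z of divider_c in the frame of carrier between 0.062 and 0.071 m and angle between divider_c's own z axis and vertical below 0.06 rad and linear speed of each of round_bottle, square_bottle, slide_box, divider below 0.02 m/s); the robot touches nothing.
It fails at once if a bottle is knocked over (leans more than 0.5 rad) (angle between any of round_bottle_c, square_bottle_c's own z axis and vertical above 0.5 rad).
It fails at once if the beaker or the tube rack is moved by more than 30 mm or tipped (distance of any of beaker, tube_rack from where it was at the start of the episode above 0.03 m or angle between any of beaker, tube_rack's own z axis and vertical above 0.5 rad).
It also fails if it takes over 142 s, if anything falls off the work surface, if the arm or the gripper's body presses on something with over 40 N, if the wrist force passes 120 N, or if a joint passes its speed limit or range.

## Working session

There is one attempt and no reset: what is moved stays moved. The work goes in short steps, Python scripts to look and compute and a shell command to move; the robot and the scene stay as the last step left them, time stands still between calls to the robot, and variables do not carry over. Pictures are saved under pics/ and viewed, and the job is handed in when it is done.

```bash
ls; mkdir -p pics; cat > h.py <<'E'
import numpy as np, cv2
from plant import env
def cam(name):
    s=env.observe(); c=env.read_camera(name)
    if 'mount' in c:
        T=np.eye(4);T[:3,:3]=np.array(s['tool_rot']);T[:3,3]=s['tool_pos']
        c['c2w']=T@np.array(c['mount'])
    else: c['c2w']=np.linalg.inv(np.array(c['view']))
    c['img']=np.array(c['pixels'])
    return c
def K(c): return np.array([[c['fx'],0,c['cx']],[0,c['fy'],c['cy']],[0,0,1.]])
def D(c): return np.array([c['k1'],0,0,0,0.])
def ray(c,uv):
    # 1+k1 r^2 is OpenCV's model
    p=cv2.undistortPointsIter(np.array(uv,float).reshape(-1,1,2),K(c),D(c),None,None,(3,50,1e-10)).reshape(-1,2)
    d=np.c_[p[:,0],-p[:,1],-np.ones(len(p))]@c['c2w'][:3,:3].T
    return c['c2w'][:3,3],d
def onz(c,uv,z):
    o,d=ray(c,uv); t=(z-o[2])/d[:,2]; return o+d*t[:,None]
def proj(c,P):
    P=np.atleast_2d(np.array(P,float)); w=np.linalg.inv(c['c2w']); q=P@w[:3,:3].T+w[:3,3]
    q=q*[1,-1,-1]
    return cv2.projectPoints(q,np.zeros(3),np.zeros(3),K(c),D(c))[0].reshape(-1,2)
def tri(c1,uv1,c2,uv2):
    o1,d1=ray(c1,uv1);o2,d2=ray(c2,uv2);d1=d1[0]/np.linalg.norm(d1[0]);d2=d2[0]/np.linalg.norm(d2[0])
    A=np.c_[d1,-d2];t=np.linalg.lstsq(A,o2-o1,rcond=None)[0]
    a=o1+t[0]*d1;b=o2+t[1]*d2
    return (a+b)/2,np.linalg.norm(a-b)
E
python3 - <<'E'
from h import *
print(env.observe(),env.grip_point_offset)
for n in ['scene','side','wrist']:
    c=cam(n); cv2.imwrite(f'pics/{n}0.png',c['img']); np.save(f'{n}0.npy',c,allow_pickle=True)
    print(n,c['c2w'].round(2).tolist(),c['fx'],c['k1'])
E
```

```text
pics
{'time': 0.0, 'qpos': array([-3.90836255, 23.60008145, -0.72953154, 91.50637564,  0.32006619,
       64.98955276, -4.70987546]), 'joint_vel': array([-0.02232785, -0.11289954, -0.04291153, -0.01053927, -0.00746687,
        0.02251711,  0.00158351]), 'joint_torque': array([-1.18789325e-03, -6.00636005e+01,  6.81361444e-01, -2.99419034e+01,
        1.37590774e-02,  1.04116063e-02,  2.51732433e-05]), 'tool_pos': array([ 6.24485942e+02, -1.77502047e-02,  2.30435630e+02]), 'tool_rot': array([[-4.90378728e-05,  9.99998658e-01, -1.63751613e-03],
       [ 9.99999994e-01,  4.88808437e-05, -9.59345916e-05],
       [-9.58544197e-05, -1.63752083e-03, -9.99998655e-01]]), 'force': array([ 0.71005883,  0.01942627, -0.53868018]), 'wrist_torque': array([-0.03428839, -0.00706833, -0.00594213]), 'finger_gap': 0.998715905352655} 18.700000000000003
scene [[-0.52, -0.71, 0.47, 1167.16], [0.85, -0.44, 0.29, 195.83], [-0.0, 0.55, 0.83, 1068.82], [0.0, 0.0, 0.0, 1.0]] 356.9242400601265 -0.0937048335129215
side [[-0.93, 0.2, -0.32, 118.15], [-0.37, -0.52, 0.77, 956.52], [-0.01, 0.83, 0.56, 901.34], [0.0, 0.0, 0.0, 1.0]] 445.06229141268255 -0.09348618411569885
wrist [[1.0, 0.0, 0.0, 623.75], [-0.0, 0.96, 0.28, 72.03], [-0.0, -0.28, 0.96, 373.6], [0.0, 0.0, 0.0, 1.0]] 323.1213998259682 0.00600911227815436
```

View pictures.

View pics/scene0.png

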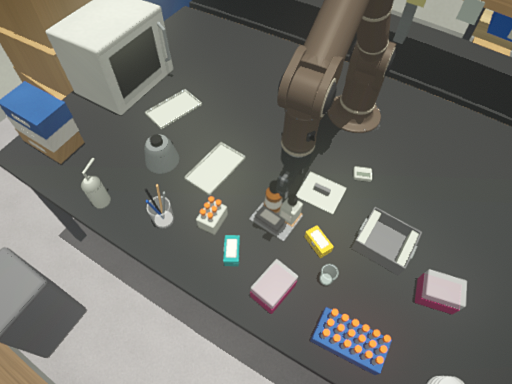

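View pics/side0.png

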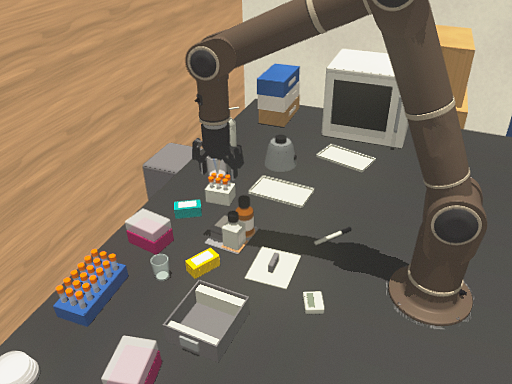

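View pics/wrist0.png

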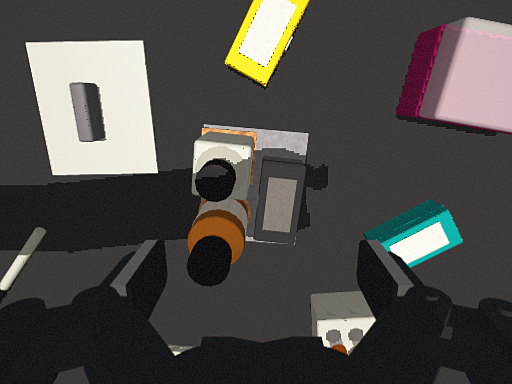

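```bash
python3 - <<'E'
from h import *
s=np.load('scene0.npy',allow_pickle=True).item();d=np.load('side0.npy',allow_pickle=True).item();w=np.load('wrist0.npy',allow_pickle=True).item()
def big(c,x0,y0,x1,y1,n):
    k=min(780/(x1-x0),590/(y1-y0)); cv2.imwrite(n,cv2.resize(c['img'][y0:y1,x0:x1],None,fx=k,fy=k,interpolation=cv2.INTER_CUBIC)); print(n,k)
big(s,130,80,440,300,'pics/s1.png')
big(d,120,150,380,370,'pics/d1.png')
print('scene trays@z12',onz(s,[[215,167],[173,108]],8).round())
print('carrier approx',onz(s,[[387,240]],10).round(), onz(d,[[207,320]],10).round())
print('wrist caps',onz(w,[[208,260]],134).round(1),onz(w,[[215,179]],122).round(1))
def seg(c,m,name,z,minA=60):
    m=cv2.morphologyEx(m.astype(np.uint8),cv2.MORPH_OPEN,np.ones((2,2)))
    for k in cv2.findContours(m,cv2.RETR_EXTERNAL,cv2.CHAIN_APPROX_NONE)[0]:
        if cv2.contourArea(k)<minA: continue
        uv=k.reshape(-1,2); P=onz(c,uv,z)[:,:2].astype(np.float32)
        (a,b),(sx,sy),ang=cv2.minAreaRect(P)
        print(name,'px',uv.mean(0).round(),'xy',round(a,1),round(b,1),'size',round(sx,1),round(sy,1),'ang',round(ang,1))
im=s['img'].astype(int); seg(s,(im.min(2)>150)&(im.max(2)-im.min(2)<40),'scene white',8)
im=d['img'].astype(int); seg(d,(im.min(2)>150)&(im.max(2)-im.min(2)<40),'side white',8)
E
```

```text
pics/s1.png 2.5161290322580645
pics/d1.png 2.6818181818181817
scene trays@z12 [[ 549. -332.    8.]
 [ 383. -663.    8.]]
carrier approx [[502. 323.  10.]] [[524. 306.  10.]]
wrist caps [[578.9 -61.1 134. ]] [[585.7   5.1 122. ]]
scene white px [446. 381.] xy 822.6 622.2 size 15.9 99.8 ang 27.8
scene white px [326. 279.] xy 725.6 205.9 size 32.1 34.6 ang 30.8
scene white px [447. 288.] xy 559.7 548.9 size 88.9 125.1 ang 11.4
scene white px [275. 283.] xy 816.9 75.8 size 88.8 126.9 ang 80.3
scene white px [ 20. 276.] xy 1236.9 -632.2 size 58.9 173.7 ang 0.3
scene white px [232. 249.] xy 792.4 -98.1 size 63.4 32.3 ang 32.5
scene white px [408. 250.] xy 493.4 396.8 size 26.7 142.5 ang 86.8
scene white px [320. 239.] xy 614.3 129.8 size 60.8 30.9 ang 61.2
scene white px [286. 233.] xy 651.6 23.3 size 24.1 59.7 ang 83.9
scene white px [381. 236.] xy 488.2 302.9 size 140.4 141.8 ang 86.3
scene white px [164. 219.] xy 823.1 -352.3 size 58.2 59.9 ang 60.6
scene white px [213. 218.] xy 718.3 -225.8 size 94.5 70.6 ang 3.1
scene white px [297. 209.] xy 548.9 11.1 size 22.7 58.6 ang 78.5
scene wh
[... 1303 characters left out ...]
58.2 size 123.6 145.8 ang 1.1
side white px [215. 244.] xy 639.2 26.5 size 22.0 56.0 ang 85.2
side white px [232. 228.] xy 620.8 -68.3 size 42.0 57.6 ang 83.8
side white px [148. 222.] xy 898.1 3.4 size 90.3 128.2 ang 80.6
side white px [188. 205.] xy 820.6 -128.8 size 60.1 33.7 ang 30.8
side white px [220. 188.] xy 761.0 -271.4 size 94.6 72.4 ang 4.5
side white px [283. 192.] xy 541.0 -330.4 size 120.8 209.0 ang 85.3
side white px [346. 158.] xy 376.8 -656.0 size 107.2 208.4 ang 74.5
side white px [315.  67.] xy 646.1 -2155.4 size 2397.1 865.4 ang 74.0
side white px [482.  57.] xy -49.3 -3135.9 size 3996.9 847.0 ang 84.9
side white px [263.   6.] xy 1752.1 -3340.4 size 521.2 1026.3 ang 18.2
```

View pics/s1.png

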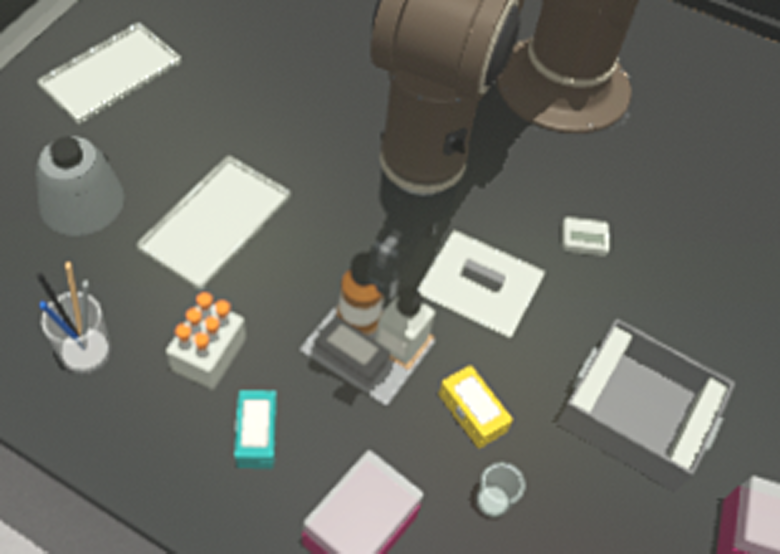

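View pics/d1.png

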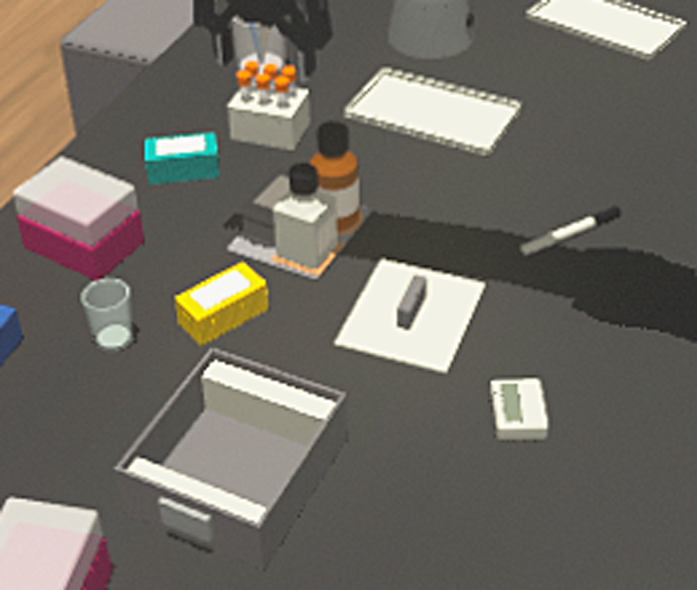

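```bash
python3 - <<'E'
from h import *
w=np.load('wrist0.npy',allow_pickle=True).item()
im=w['img'][110:300,160:340]; im=np.clip(im.astype(float)*1.8,0,255).astype(np.uint8)
cv2.imwrite('pics/w1.png',cv2.resize(im,None,fx=3.1,fy=3.1,interpolation=cv2.INTER_CUBIC))
E
```

```text
(no output)
```

View pics/w1.png

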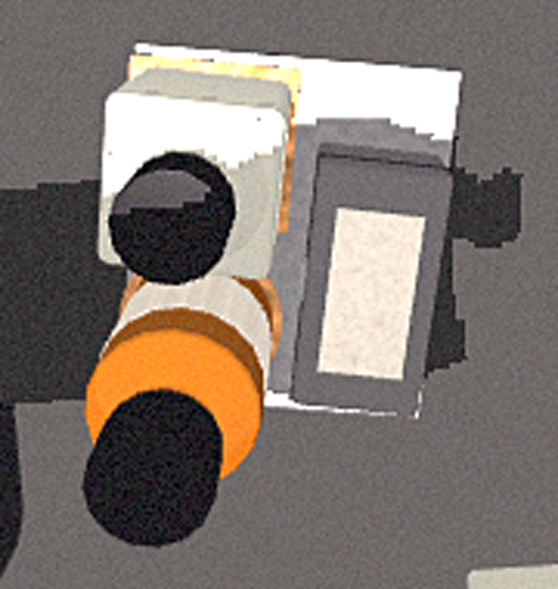

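```bash
python3 - <<'E'
from h import *
w=np.load('wrist0.npy',allow_pickle=True).item()
f=lambda a:np.array(a)/3.1+[160,110]
print('rb',onz(w,f([[150,480]]),134).round(1),'sb',onz(w,f([[171,221]]),122).round(1))
B=onz(w,f([[318,157],[448,168],[420,412],[293,402]]),44)[:,:2]
print('box',B.round(1).tolist(),cv2.minAreaRect(B.astype(np.float32)))
S=onz(w,f([[137,43],[462,72],[419,416]]),4)[:,:2];print('slab',S.round(1).tolist(),np.linalg.norm(S[0]-S[1]),np.linalg.norm(S[1]-S[2]),(S[0]+S[2])/2)
V=onz(w,[[27,42],[143,41],[157,173],[52,175]],4)[:,:2];print('div',V.round(1).tolist(),cv2.minAreaRect(V.astype(np.float32)))
s=np.load('scene0.npy',allow_pickle=True).item();d=np.load('side0.npy',allow_pickle=True).item()
for c,n in ((s,'scene'),(d,'side')):
    im=c['img'].astype(int); m=((im.min(2)>140)&(im.max(2)-im.min(2)<45)).astype(np.uint8)
    for k in cv2.findContours(m,cv2.RETR_EXTERNAL,cv2.CHAIN_APPROX_NONE)[0]:
        if cv2.contourArea(k)<60: continue
        uv=k.reshape(-1,2); q=uv.mean(0)
        for z,t,cs in ((12,'tray',[(215,168),(283,192)]),(4,'div',[(322,193),(274,268)]),(50,'ledge',[(408,250),(381,236),(194,333),(221,296)])):
            if min(np.hypot(*(q-a)) for a in cs)<4:
                print(n,t,[np.round(x,1).tolist() for x in cv2.minAreaRect(onz(c,uv,z)[:,:2].astype(np.float32))])
print(proj(s,[[586,5,122],[579,-61,134],[440,57,4]]),proj(d,[[586,5,122],[579,-61,134],[440,57,4]]))
E
```

```text
rb [[579.  -65.5 134. ]] sb [[585.8   3.1 122. ]]
box [[624.2, 4.0], [667.8, 0.2], [661.0, -89.7], [615.2, -85.8]] ((641.9473876953125, -42.80800247192383), (90.19792175292969, 45.981876373291016), 85.08340454101562)
slab [[558.4, 38.0], [677.0, 27.4], [665.2, -111.1]] 119.07596920521208 139.02337904769425 [611.76816192 -36.58229556]
div [[376.5, 122.7], [498.4, 123.8], [499.9, -19.0], [376.2, -21.4]] ((437.3160400390625, 51.27337646484375), (123.75884246826172, 144.10498046875), 0.6095809936523438)
scene div [[439.5, 51.4], [128.3, 146.8], 1.1]
scene tray [[548.3, -330.6], [125.5, 215.4], 85.7]
side div [[437.1, 51.2], [125.1, 147.5], 1.3]
side tray [[545.7, -327.2], [137.2, 211.6], 84.7]
[[293.91086673 197.89657403]
 [276.85720873 185.08209319]
 [322.19472036 192.38691643]] [[231.45020462 214.00954535]
 [242.32833006 199.284568  ]
 [271.53211225 267.14543786]]
```

Candidates for the parts:
- **Slide box:** grey (wrist px 282,202) on the slab; yellow (265,40) and turquoise (415,235) are decoys. I take the grey one.
- **Spill tray:** scene px (216,168) at about (547,-329), 638 mm from the base; (174,108) is 760 mm away. I take the first.
- **Bottles:** amber round cap at wrist px (208,265), white square cap at (215,181).

The close crop w1 confirms the bottles and the grey box on the slab.

```bash
python3 -m jog '[{"dp":[-0.023,-0.033,0],"dr":[0,0,0],"jaw":0},{"dp":[-0.046,-0.0655,0],"dr":[0,0,0],"jaw":0},{"dp":[-0.046,-0.0655,-0.03],"dr":[0,0,0],"jaw":0},{"dp":[-0.046,-0.0655,-0.06],"dr":[0,0,0],"jaw":0},{"dp":[-0.046,-0.0655,-0.06],"dr":[0,0,0],"jaw":0}]'
python3 - <<'E'
from h import *
c=cam('wrist'); cv2.imwrite('pics/w2.png',c['img'])
print(proj(c,[[579,-65.5,134]]))
E
```

```text
time: 0.57
tool_pos: [575.4, -66.0, 166.3]
tool_rot: [[0.001, 1.0, -0.008], [1.0, -0.001, 0.0], [0.0, -0.008, -1.0]]
force: [-1.1, 0.9, -0.5]
finger_gap: 1.003
[[270.17010196 220.28540668]]
```

View pics/w2.png

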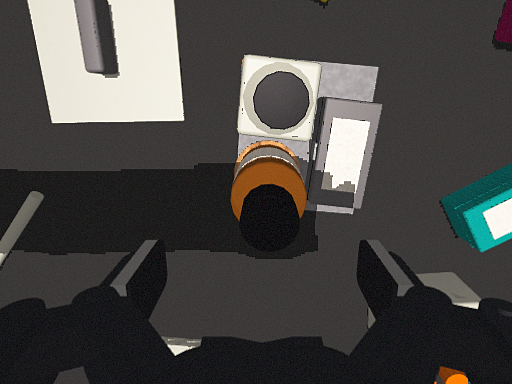

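The round cap disc is centred near (270,221), as predicted, so the target stands. I descend.

```bash
python3 -m jog '[{"dp":[0,0,-0.03],"dr":[0,0,0],"jaw":0},{"dp":[0,0,-0.055],"dr":[0,0,0],"jaw":0},{"dp":[0,0,-0.068],"dr":[0,0,0],"jaw":0},{"dp":[0,0,-0.068],"dr":[0,0,0],"jaw":0},{"dp":[0,0,-0.068],"dr":[0,0,0],"jaw":60}]'
python3 - <<'E'
from h import *
c=cam('wrist'); cv2.imwrite('pics/w3.png',c['img'])
print(onz(c,[[270,221]],134))
E
```

```text
time: 1.03
tool_pos: [579.7, -65.1, 104.2]
tool_rot: [[-0.001, 1.0, 0.0], [1.0, 0.001, 0.0], [0.0, 0.0, -1.0]]
force: [0.4, -0.1, 0.0]
finger_gap: 0.882
[[581.78015482 -39.54504662 134.        ]]
```

View pics/w3.png

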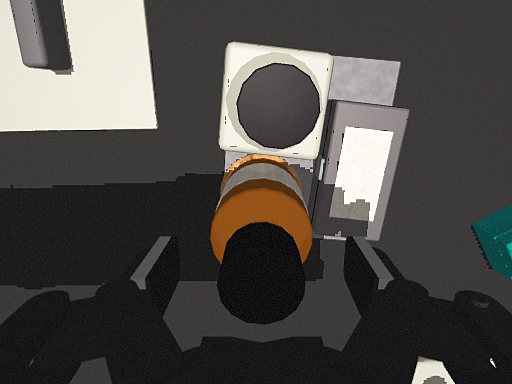

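The cap (x≈261) is midway between the fingers (about 165 and 360). I close the jaws.

```bash
python3 -m jog '[{"dp":[0,0,0],"dr":[0,0,0],"jaw":255},{"dp":[0,0,0],"dr":[0,0,0],"jaw":255},{"dp":[0,0,0],"dr":[0,0,0],"jaw":255},{"dp":[0,0,0],"dr":[0,0,0],"jaw":255},{"dp":[0,0,0],"dr":[0,0,0],"jaw":255}]'
python3 -m jog '[{"dp":[0,0,0],"dr":[0,0,0],"jaw":255},{"dp":[0,0,0],"dr":[0,0,0],"jaw":255},{"dp":[0,0,0.01],"dr":[0,0,0],"jaw":255},{"dp":[0,0,0.03],"dr":[0,0,0],"jaw":255},{"dp":[0,0,0.03],"dr":[0,0,0],"jaw":255}]'
```

```text
time: 1.5
tool_pos: [579.9, -65.5, 105.0]
tool_rot: [[0.0, 1.0, 0.003], [1.0, -0.0, -0.0], [-0.0, 0.003, -1.0]]
force: [-1.5, 0.2, 6.0]
finger_gap: 0.4
time: 1.92
tool_pos: [580.9, -65.7, 137.1]
tool_rot: [[0.0, 1.0, 0.005], [1.0, -0.0, -0.0], [-0.0, 0.005, -1.0]]
force: [0.9, 0.6, -1.6]
finger_gap: 0.4
```

```bash
python3 -m jog '[{"dp":[0,0,0.025],"dr":[0,0,0],"jaw":255},{"dp":[0.001,-0.02,0.045],"dr":[0,0,0],"jaw":255},{"dp":[0.003,-0.05,0.045],"dr":[0,0,0],"jaw":255},{"dp":[0.005,-0.085,0.045],"dr":[0,0,0],"jaw":255},{"dp":[0.007,-0.12,0.045],"dr":[0,0,0],"jaw":255}]'
python3 -m jog '[{"dp":[0.002,-0.035,0],"dr":[0,0,0],"jaw":255},{"dp":[0.005,-0.075,0],"dr":[0,0,0],"jaw":255},{"dp":[0.007,-0.11,0],"dr":[0,0,0],"jaw":255},{"dp":[0.009,-0.135,0],"dr":[0,0,0],"jaw":255},{"dp":[0.009,-0.147,0],"dr":[0,0,0],"jaw":255}]'
python3 -m jog '[{"dp":[0,0,0],"dr":[0,0,0],"jaw":255},{"dp":[0,0,-0.01],"dr":[0,0,0],"jaw":255},{"dp":[0,0,-0.03],"dr":[0,0,0],"jaw":255}]'
python3 - <<'E'
from h import *
s=env.observe();print(s['tool_pos'],s['force'])
for n in('wrist','scene'):
    c=cam(n); cv2.imwrite(f'pics/{n}4.png',c['img'])
    if n=='scene':
        cv2.imwrite('pics/s4.png',cv2.resize(c['img'][100:260,130:350],None,fx=3.5,fy=3.5))
E
```

```text
time: 2.33
tool_pos: [586.3, -186.2, 179.2]
tool_rot: [[-0.002, 1.0, 0.001], [1.0, 0.002, -0.0], [-0.0, 0.001, -1.0]]
force: [-0.3, -0.9, -2.1]
finger_gap: 0.403
time: 2.75
tool_pos: [593.6, -337.7, 178.1]
tool_rot: [[0.005, 1.0, -0.001], [1.0, -0.005, -0.002], [-0.002, -0.001, -1.0]]
force: [-0.9, -0.3, -2.0]
finger_gap: 0.399
time: 3.0
tool_pos: [597.0, -330.9, 150.0]
tool_rot: [[-0.002, 1.0, 0.005], [1.0, 0.002, -0.0], [-0.0, 0.005, -1.0]]
force: [1.2, 0.6, -2.2]
finger_gap: 0.402
[ 597.01854954 -330.85842521  150.01802538] [ 1.23804498  0.59127124 -2.21016845]
```

View pics/wrist4.png

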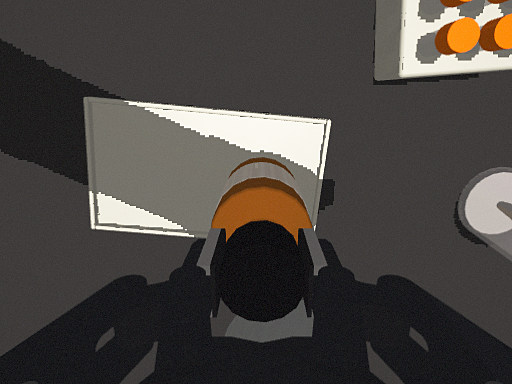

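View pics/s4.png

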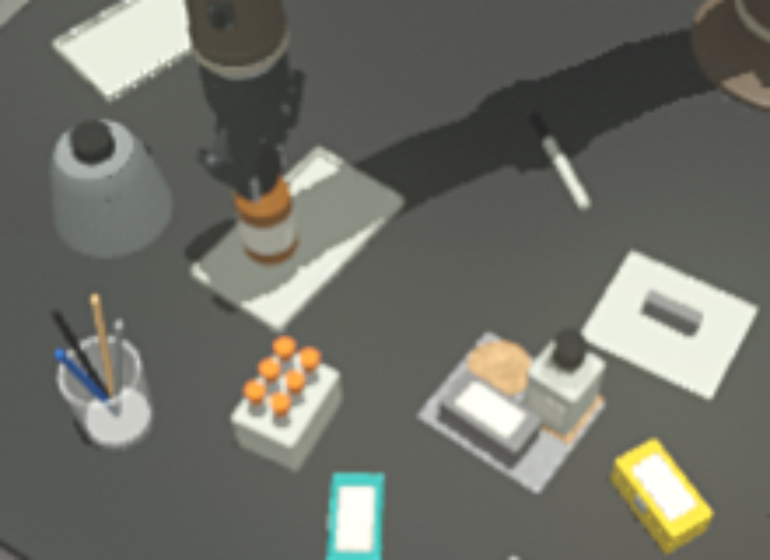

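```bash
python3 - <<'E'
from h import *
c=cam('wrist')
P=onz(c,[[84,98],[330,120],[92,229]],12);print(P.round(1), (P[1]+P[2])/2, np.linalg.norm(P[0]-P[1]),np.linalg.norm(P[0]-P[2]))
e=(P[1]-P[0]);e/=np.linalg.norm(e);print(np.degrees(np.arctan2(e[1],e[0])))
print(env.observe()['tool_pos'])
E
```

```text
[[ 445.4 -260.8   12. ]
 [ 649.1 -278.1   12. ]
 [ 435.3 -377.7   12. ]] [ 542.20632019 -327.86426362   12.        ] 204.48084667080064 117.2567544965349
-4.828562822212527
[ 594.39865199 -329.22948231  146.25290726]
```

```bash
python3 -m jog '[{"dp":[0,0,-0.025],"dr":[0,0,0],"jaw":255},{"dp":[0,0,-0.04],"dr":[0,0,0],"jaw":255},{"dp":[0,0,-0.0455],"dr":[0,0,0],"jaw":255},{"dp":[0,0,-0.0465],"dr":[0,0,0],"jaw":255},{"dp":[0,0,-0.0465],"dr":[0,0,0],"jaw":255}]'
```

```text
time: 3.57
tool_pos: [595.7, -331.6, 103.1]
tool_rot: [[-0.001, 1.0, 0.001], [1.0, 0.001, -0.0], [-0.0, 0.001, -1.0]]
force: [-0.5, -0.5, 0.7]
finger_gap: 0.4
```

```bash
python3 -m jog '[{"dp":[0,0,-0.0005],"dr":[0,0,0],"jaw":255},{"dp":[0,0,-0.0005],"dr":[0,0,0],"jaw":130},{"dp":[0,0,-0.0005],"dr":[0,0,0],"jaw":90},{"dp":[0,0,-0.0005],"dr":[0,0,0],"jaw":60},{"dp":[0,0,-0.0005],"dr":[0,0,0],"jaw":60}]'
python3 -m jog '[{"dp":[0,0,0.02],"dr":[0,0,0],"jaw":60},{"dp":[0,0,0.05],"dr":[0,0,0],"jaw":60},{"dp":[0,0,0.08],"dr":[0,0,0],"jaw":30},{"dp":[0,0.03,0.1],"dr":[0,0,0],"jaw":0},{"dp":[-0.002,0.07,0.1],"dr":[0,0,0],"jaw":0}]'
python3 - <<'E'
from h import *
c=cam('wrist'); cv2.imwrite('pics/w5.png',c['img'])
E
```

```text
time: 3.98
tool_pos: [595.2, -332.4, 101.5]
tool_rot: [[-0.0, 1.0, 0.0], [1.0, 0.0, -0.0], [-0.0, 0.0, -1.0]]
force: [0.0, 0.0, 0.3]
finger_gap: 0.767
time: 4.4
tool_pos: [594.4, -267.3, 206.4]
tool_rot: [[0.007, 1.0, 0.007], [1.0, -0.007, -0.005], [-0.005, 0.007, -1.0]]
force: [1.5, 0.9, 0.0]
finger_gap: 0.999
```

View pics/w5.png

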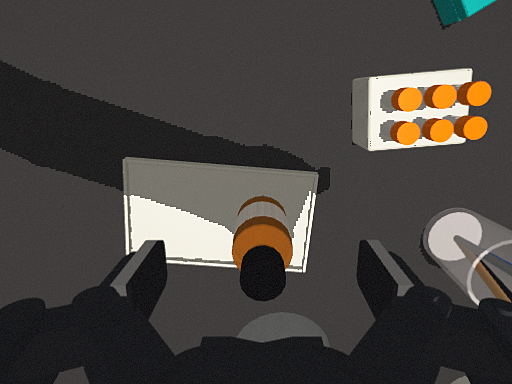

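The round bottle stands in the tray (cap at 262,272 in the wrist view). Next is the square bottle.

```bash
python3 -m jog '[{"dp":[-0.002,0.04,0],"dr":[0,0,0],"jaw":0},{"dp":[-0.003,0.08,0],"dr":[0,0,0],"jaw":0},{"dp":[-0.004,0.12,0],"dr":[0,0,0],"jaw":0},{"dp":[-0.005,0.16,0],"dr":[0,0,0],"jaw":0},{"dp":[-0.007,0.19,0],"dr":[0,0,0],"jaw":0}]'
python3 -m jog '[{"dp":[0,0.03,0],"dr":[0,0,0],"jaw":0},{"dp":[0,0.06,0],"dr":[0,0,0],"jaw":0},{"dp":[0,0.0765,0],"dr":[0,0,0],"jaw":0},{"dp":[0,0.0765,-0.02],"dr":[0,0,0],"jaw":0},{"dp":[0,0.0765,-0.02],"dr":[0,0,0],"jaw":0}]'
python3 -m jog '[{"dp":[0,0,0],"dr":[0,0,0],"jaw":0},{"dp":[0,0,0],"dr":[0,0,0],"jaw":0}]'
python3 - <<'E'
from h import *
c=cam('wrist'); cv2.imwrite('pics/w6.png',c['img']); np.save('w6.npy',c,allow_pickle=True)
im=np.clip(c['img'][100:320,150:400].astype(float)*1.5,0,255).astype(np.uint8)
cv2.imwrite('pics/w6b.png',cv2.resize(im,None,fx=2.6,fy=2.6,interpolation=cv2.INTER_CUBIC))
E
```

```text
time: 4.87
tool_pos: [585.8, -68.3, 201.2]
tool_rot: [[-0.003, 1.0, -0.0], [1.0, 0.003, 0.002], [0.002, -0.0, -1.0]]
force: [0.6, 1.2, 0.2]
finger_gap: 1.001
time: 5.28
tool_pos: [584.3, 5.8, 178.6]
tool_rot: [[-0.003, 1.0, -0.004], [1.0, 0.003, 0.0], [0.0, -0.004, -1.0]]
force: [-1.2, -1.0, -0.6]
finger_gap: 1.004
time: 5.45
tool_pos: [586.0, 3.0, 181.5]
tool_rot: [[0.001, 1.0, -0.0], [1.0, -0.001, -0.0], [-0.0, -0.0, -1.0]]
force: [0.7, -0.2, 0.7]
finger_gap: 1.002
```

View pics/w6b.png

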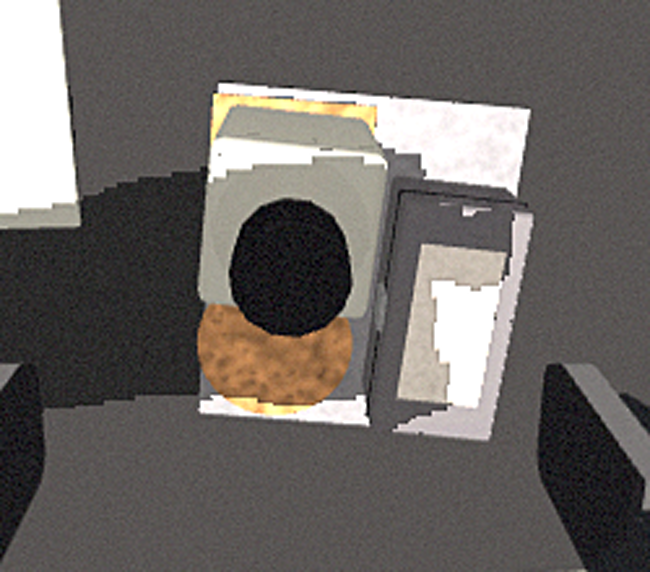

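```bash
python3 - <<'E'
from h import *
c=np.load('w6.npy',allow_pickle=True).item()
f=lambda a:np.array(a)/2.6+[150,100]
print('sq cap',onz(c,f([[290.5,275]]),122).round(1),'r pad',onz(c,f([[275,336]]),6).round(1))
E
```

```text
sq cap [[585.    2.7 122. ]] r pad [[578.5 -65.4   6. ]]
```

```bash
python3 -m jog '[{"dp":[-0.001,-0.001,-0.03],"dr":[0,0,0],"jaw":0},{"dp":[-0.001,-0.001,-0.06],"dr":[0,0,0],"jaw":0},{"dp":[-0.001,-0.001,-0.08],"dr":[0,0,0],"jaw":0},{"dp":[-0.001,-0.001,-0.09],"dr":[0,0,0],"jaw":0},{"dp":[-0.001,-0.001,-0.09],"dr":[0,0,0],"jaw":0}]'
python3 -m jog '[{"dp":[0,0,0],"dr":[0,0,0],"jaw":255},{"dp":[0,0,0],"dr":[0,0,0],"jaw":255},{"dp":[0,0,0],"dr":[0,0,0],"jaw":255},{"dp":[0,0,0],"dr":[0,0,0],"jaw":255},{"dp":[0,0,0],"dr":[0,0,0],"jaw":255}]'
python3 -m jog '[{"dp":[0,0,0],"dr":[0,0,0],"jaw":255},{"dp":[0,0,0],"dr":[0,0,0],"jaw":255},{"dp":[0,0,0],"dr":[0,0,0],"jaw":255},{"dp":[0,0,0.01],"dr":[0,0,0],"jaw":255},{"dp":[0,0,0.03],"dr":[0,0,0],"jaw":255}]'

```

```text
time: 5.92
tool_pos: [584.0, 2.2, 89.6]
tool_rot: [[0.001, 1.0, -0.003], [1.0, -0.001, -0.0], [-0.0, -0.003, -1.0]]
force: [-0.6, 0.5, -0.2]
finger_gap: 1.002
time: 6.33
tool_pos: [586.0, 3.0, 92.7]
tool_rot: [[0.0, 1.0, 0.003], [1.0, -0.0, 0.0], [0.0, 0.003, -1.0]]
force: [-1.1, 0.0, 2.9]
finger_gap: 0.355
time: 6.75
tool_pos: [583.1, 3.0, 119.9]
tool_rot: [[-0.0, 1.0, -0.005], [1.0, 0.0, -0.0], [-0.0, -0.005, -1.0]]
force: [0.2, -0.0, -1.2]
finger_gap: 0.354
```

```bash
python3 -m jog '[{"dp":[0,0,0.03],"dr":[0,0,0],"jaw":255},{"dp":[-0.01,-0.01,0.06],"dr":[0,0,0],"jaw":255},{"dp":[-0.03,-0.035,0.06],"dr":[0,0,0],"jaw":255},{"dp":[-0.055,-0.065,0.06],"dr":[0,0,0],"jaw":255},{"dp":[-0.075,-0.1,0.06],"dr":[0,0,0],"jaw":255}]'
python3 -m jog '[{"dp":[-0.011,-0.035,0],"dr":[0,0,0],"jaw":255},{"dp":[-0.011,-0.075,0],"dr":[0,0,0],"jaw":255},{"dp":[-0.011,-0.115,0],"dr":[0,0,0],"jaw":255},{"dp":[-0.011,-0.155,0],"dr":[0,0,0],"jaw":255},{"dp":[-0.011,-0.19,0],"dr":[0,0,0],"jaw":255}]'
python3 -m jog '[{"dp":[0,-0.025,0],"dr":[0,0,0],"jaw":255},{"dp":[0,-0.038,0],"dr":[0,0,0],"jaw":255},{"dp":[0,-0.038,-0.02],"dr":[0,0,0],"jaw":255},{"dp":[0,-0.038,-0.05],"dr":[0,0,0],"jaw":255},{"dp":[0,-0.038,-0.05],"dr":[0,0,0],"jaw":255}]'
python3 - <<'E'
from h import *
c=cam('wrist'); cv2.imwrite('pics/w7.png',c['img'])
E
```

```text
time: 7.17
tool_pos: [508.6, -96.4, 182.2]
tool_rot: [[-0.003, 1.0, 0.0], [1.0, 0.003, 0.001], [0.001, 0.0, -1.0]]
force: [-0.3, -0.7, -3.1]
finger_gap: 0.353
time: 7.58
tool_pos: [498.1, -289.7, 182.1]
tool_rot: [[0.001, 1.0, 0.0], [1.0, -0.001, -0.001], [-0.001, 0.0, -1.0]]
force: [0.7, 0.5, -1.6]
finger_gap: 0.356
time: 8.0
tool_pos: [496.3, -322.5, 126.8]
tool_rot: [[-0.0, 1.0, -0.007], [1.0, 0.0, 0.005], [0.005, -0.007, -1.0]]
force: [-1.2, 1.3, -2.2]
finger_gap: 0.36
```

View pics/w7.png

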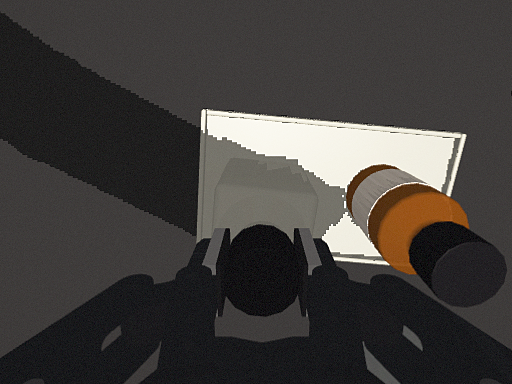

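The square bottle is above the left half of the tray (cap at 261,270) and clear of the walls and the round bottle. I lower it.

```bash
python3 -m jog '[{"dp":[0,0,-0.02],"dr":[0,0,0],"jaw":255},{"dp":[0,0,-0.035],"dr":[0,0,0],"jaw":255},{"dp":[0,0,-0.041],"dr":[0,0,0],"jaw":255},{"dp":[0,0,-0.042],"dr":[0,0,0],"jaw":255},{"dp":[0,0,-0.042],"dr":[0,0,0],"jaw":255}]'
python3 -m jog '[{"dp":[0,0,0],"dr":[0,0,0],"jaw":255},{"dp":[0,0,0],"dr":[0,0,0],"jaw":140},{"dp":[0,0,0],"dr":[0,0,0],"jaw":110},{"dp":[0,0,0],"dr":[0,0,0],"jaw":80},{"dp":[0,0,0],"dr":[0,0,0],"jaw":80}]'
python3 -m jog '[{"dp":[0,0,0.02],"dr":[0,0,0],"jaw":80},{"dp":[0,0,0.05],"dr":[0,0,0],"jaw":80},{"dp":[0,0,0.09],"dr":[0,0,0],"jaw":60},{"dp":[0,0.02,0.12],"dr":[0,0,0],"jaw":30},{"dp":[0,0.05,0.13],"dr":[0,0,0],"jaw":0}]'
python3 - <<'E'
from h import *
c=cam('wrist'); cv2.imwrite('pics/w8.png',c['img'])
c=cam('side'); cv2.imwrite('pics/d8.png',c['img'])
E
```

```text
time: 8.47
tool_pos: [499.9, -324.7, 90.8]
tool_rot: [[-0.001, 1.0, 0.001], [1.0, 0.001, -0.0], [-0.0, 0.001, -1.0]]
force: [0.4, 0.3, -1.5]
finger_gap: 0.359
time: 8.88
tool_pos: [499.2, -325.1, 89.6]
tool_rot: [[-0.0, 1.0, 0.0], [1.0, 0.0, -0.0], [-0.0, 0.0, -1.0]]
force: [0.2, 0.0, 0.8]
finger_gap: 0.681
time: 9.3
tool_pos: [500.1, -278.7, 224.4]
tool_rot: [[0.005, 1.0, 0.006], [1.0, -0.005, -0.005], [-0.005, 0.006, -1.0]]
force: [0.6, 0.3, 0.2]
finger_gap: 0.992
```

View pics/w8.png

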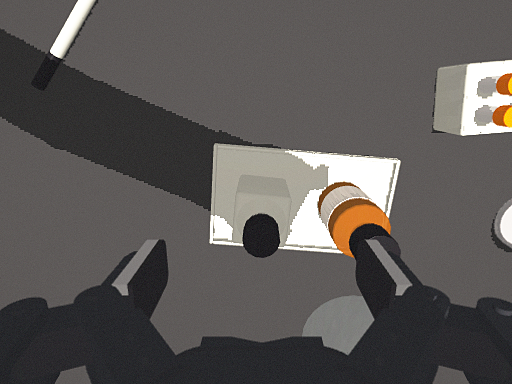

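View pics/d8.png

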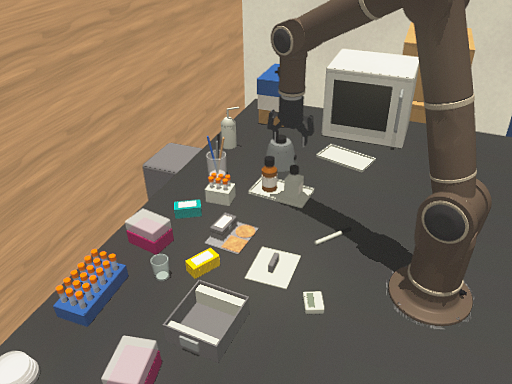

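Both bottles stand in the tray (side view px 269,175 and 293,185), and the pads are clear. Next is the slide box.

```bash
python3 -m jog '[{"dp":[0.02,0.035,0],"dr":[0,0,0],"jaw":0},{"dp":[0.04,0.07,0],"dr":[0,0,0],"jaw":0},{"dp":[0.06,0.105,0],"dr":[0,0,0],"jaw":0},{"dp":[0.08,0.14,0],"dr":[0,0,-0.04],"jaw":0},{"dp":[0.1,0.175,0],"dr":[0,0,-0.087],"jaw":0}]'
python3 -m jog '[{"dp":[0.02,0.03,0],"dr":[0,0,0],"jaw":0},{"dp":[0.043,0.057,-0.01],"dr":[0,0,0],"jaw":0},{"dp":[0.043,0.057,-0.02],"dr":[0,0,0],"jaw":0},{"dp":[0.043,0.057,-0.02],"dr":[0,0,0],"jaw":0},{"dp":[0.043,0.057,-0.02],"dr":[0,0,0],"jaw":0}]'
python3 -m jog '[{"dp":[0,0,0],"dr":[0,0,0],"jaw":0},{"dp":[0,0,0],"dr":[0,0,0],"jaw":0},{"dp":[0,0,0],"dr":[0,0,0],"jaw":0}]'
python3 - <<'E'
from h import *
c=cam('wrist'); cv2.imwrite('pics/w9.png',c['img']); np.save('w9.npy',c,allow_pickle=True)
im=np.clip(c['img'][100:320,100:380].astype(float)*1.3,0,255).astype(np.uint8)
cv2.imwrite('pics/w9b.png',cv2.resize(im,None,fx=2.6,fy=2.6,interpolation=cv2.INTER_CUBIC))
E
```

```text
time: 9.82
tool_pos: [599.5, -98.7, 219.0]
tool_rot: [[0.089, 0.996, -0.0], [0.996, -0.089, -0.0], [-0.0, -0.0, -1.0]]
force: [1.6, -0.0, -0.6]
finger_gap: 1.002
time: 10.23
tool_pos: [641.1, -43.8, 198.0]
tool_rot: [[0.087, 0.996, -0.003], [0.996, -0.087, -0.001], [-0.001, -0.003, -1.0]]
force: [-0.5, -0.6, 0.2]
finger_gap: 1.0
time: 10.48
tool_pos: [641.9, -44.5, 200.1]
tool_rot: [[0.089, 0.996, 0.001], [0.996, -0.089, -0.0], [-0.0, 0.001, -1.0]]
force: [0.6, 0.4, 0.9]
finger_gap: 0.998
```

View pics/w9b.png

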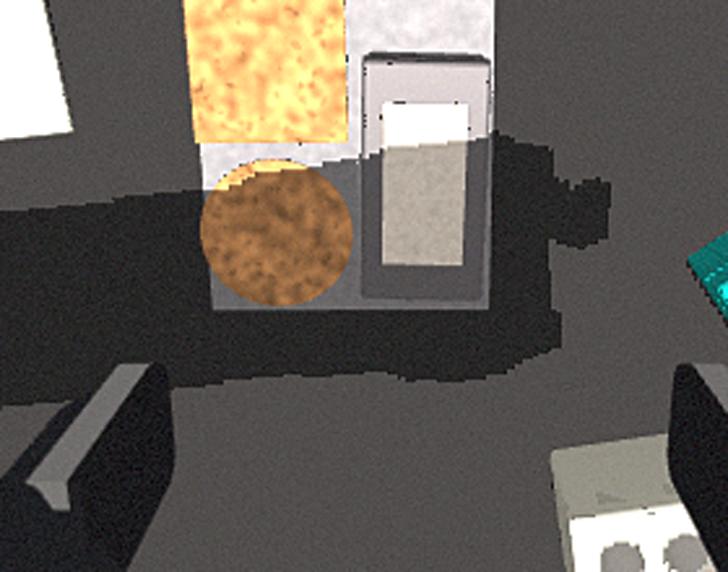

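```bash
python3 - <<'E'
from h import *
c=np.load('w9.npy',allow_pickle=True).item()
f=lambda a:np.array(a)/2.6+[100,100]
B=onz(c,f([[363,62],[490,62],[489,300],[360,300]]),44)[:,:2]
print('box',B.round(1).tolist(),cv2.minAreaRect(B.astype(np.float32)))
h=cv2.cvtColor(c['img'],cv2.COLOR_BGR2HSV); m=((h[...,0]>5)&(h[...,0]<28)&(h[...,1]>70)&(h[...,2]>25)).astype(np.uint8)
m[:, :160]=0; m[300:]=0;m[:,300:]=0
m=cv2.morphologyEx(m,cv2.MORPH_CLOSE,np.ones((3,3)))
for k in cv2.findContours(m,cv2.RETR_EXTERNAL,cv2.CHAIN_APPROX_NONE)[0]:
    if cv2.contourArea(k)<300: continue
    P=onz(c,k.reshape(-1,2)+0.0,6)[:,:2].astype(np.float32); print(k.reshape(-1,2).min(0),k.reshape(-1,2).max(0),cv2.minAreaRect(P),cv2.minEnclosingCircle(P))
cv2.imwrite('pics/w9m.png',m*255)
E
```

```text
box [[624.9, 1.6], [669.3, -2.4], [662.9, -91.6], [614.0, -87.2]] ((642.4985961914062, -44.880897521972656), (89.34395599365234, 49.12578201293945), 84.83130645751953)
[177 161] [235 217] ((577.7619018554688, -68.7359390258789), (63.88138961791992, 63.40178680419922), 83.52882385253906) ((577.7817993164062, -68.79732513427734), 32.2576904296875)
[169  93] [233 155] ((583.6861572265625, 1.0122489929199219), (62.85143280029297, 63.0594482421875), 85.38082122802734) ((583.5137329101562, 0.9241496920585632), 43.73957443237305)
[183   0] [250  38] ((611.339111328125, 96.73625183105469), (32.314918518066406, 62.71445846557617), 84.90418243408203) ((612.4993286132812, 107.17086791992188), 31.638221740722656)
```

```bash
python3 -m jog '[{"dp":[0,-0.001,-0.035],"dr":[0,0,0],"jaw":0},{"dp":[0,-0.001,-0.07],"dr":[0,0,0],"jaw":0},{"dp":[0,-0.001,-0.105],"dr":[0,0,0],"jaw":0},{"dp":[0,-0.001,-0.13],"dr":[0,0,0],"jaw":0},{"dp":[0,-0.001,-0.13],"dr":[0,0,0],"jaw":0}]'
python3 - <<'E'
from h import *
c=cam('wrist'); cv2.imwrite('pics/w10.png',c['img'])
E
```

```text
time: 10.95
tool_pos: [638.2, -44.4, 64.2]
tool_rot: [[0.087, 0.996, -0.009], [0.996, -0.087, 0.0], [-0.001, -0.008, -1.0]]
force: [-0.6, -0.6, -0.6]
finger_gap: 1.0
```

View pics/w10.png

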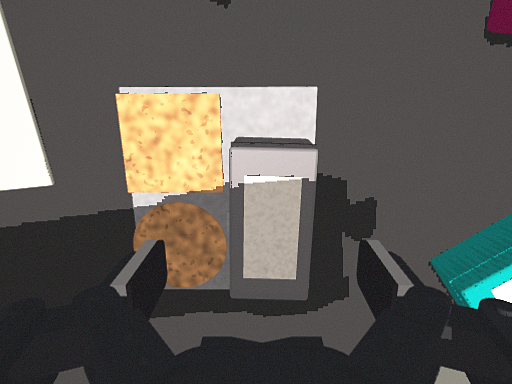

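```bash
python3 -m jog '[{"dp":[0,0,-0.02],"dr":[0,0,0],"jaw":0},{"dp":[0,0,-0.04],"dr":[0,0,0],"jaw":0},{"dp":[0,0,-0.055],"dr":[0,0,0],"jaw":0},{"dp":[0,0,-0.06],"dr":[0,0,0],"jaw":0},{"dp":[0,0,-0.06],"dr":[0,0,0],"jaw":0}]'
python3 -m jog '[{"dp":[0,0,0],"dr":[0,0,0],"jaw":255},{"dp":[0,0,0],"dr":[0,0,0],"jaw":255},{"dp":[0,0,0],"dr":[0,0,0],"jaw":255},{"dp":[0,0,0],"dr":[0,0,0],"jaw":255},{"dp":[0,0,0],"dr":[0,0,0],"jaw":255}]'
python3 -m jog '[{"dp":[0,0,0],"dr":[0,0,0],"jaw":255},{"dp":[0,0,0],"dr":[0,0,0],"jaw":255},{"dp":[0,0,0.01],"dr":[0,0,0],"jaw":255},{"dp":[0,0,0.03],"dr":[0,0,0],"jaw":255},{"dp":[0,0,0.06],"dr":[0,0,0],"jaw":255}]'
python3 - <<'E'
from h import *
c=cam('wrist'); cv2.imwrite('pics/w11.png',c['img'])
E
```

```text
time: 11.42
tool_pos: [642.5, -44.3, 10.1]
tool_rot: [[0.087, 0.996, 0.001], [0.996, -0.087, -0.0], [-0.0, 0.001, -1.0]]
force: [-0.5, 0.8, -0.6]
finger_gap: 1.002
time: 11.83
tool_pos: [643.2, -44.1, 11.1]
tool_rot: [[0.087, 0.996, 0.003], [0.996, -0.087, -0.0], [0.0, 0.003, -1.0]]
force: [-0.7, 0.3, 5.4]
finger_gap: 0.534
time: 12.25
tool_pos: [640.0, -43.9, 68.2]
tool_rot: [[0.087, 0.996, -0.005], [0.996, -0.087, 0.0], [-0.0, -0.005, -1.0]]
force: [0.7, -0.4, -1.0]
finger_gap: 0.529
```

View pics/w11.png

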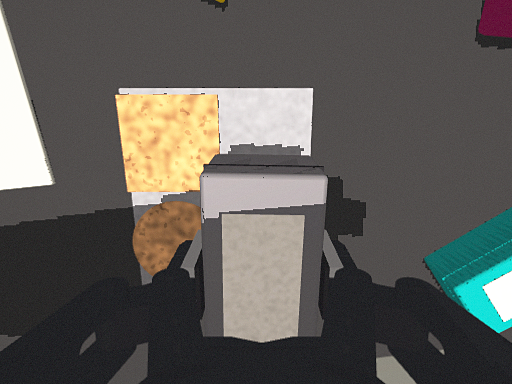

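```bash
python3 -m jog '[{"dp":[0,0,0.035],"dr":[0,0,0],"jaw":255},{"dp":[0,0.01,0.07],"dr":[0,0,0],"jaw":255},{"dp":[-0.01,0.04,0.1],"dr":[0,0,0],"jaw":255},{"dp":[-0.025,0.075,0.11],"dr":[0,0,0],"jaw":255},{"dp":[-0.04,0.11,0.11],"dr":[0,0,0],"jaw":255}]'
python3 - <<'E'
from h import *
s=np.load('scene0.npy',allow_pickle=True).item();d=np.load('side0.npy',allow_pickle=True).item()
for c,n in ((s,'scene'),(d,'side')):
    im=c['img'].astype(int); m=((im.min(2)>185)&(im.max(2)-im.min(2)<45)).astype(np.uint8)
    for k in cv2.findContours(m,cv2.RETR_EXTERNAL,cv2.CHAIN_APPROX_NONE)[0]:
        if cv2.contourArea(k)<60: continue
        uv=k.reshape(-1,2); q=uv.mean(0)
        r=cv2.minAreaRect(onz(c,uv,50)[:,:2].astype(np.float32))
        if 300<r[0][0]<650 and 150<r[0][1]<450: print(n,q.round(),[np.round(x,1).tolist() for x in r])
cv2.imwrite('pics/s12.png',cv2.resize(s['img'][195:285,340:440],None,fx=6,fy=6))
E
```

```text
time: 12.72
tool_pos: [603.7, 66.8, 184.2]
tool_rot: [[0.089, 0.996, 0.007], [0.996, -0.089, 0.001], [0.002, 0.007, -1.0]]
force: [0.4, 0.9, -1.6]
finger_gap: 0.529
scene [407. 248.] [[518.1, 384.9], [24.2, 132.6], 86.0]
scene [369. 227.] [[510.0, 249.3], [25.2, 132.6], 86.5]
scene [363. 173.] [[317.8, 153.0], [47.0, 57.9], 22.3]
side [193. 332.] [[521.6, 380.3], [17.1, 133.6], 86.9]
side [220. 295.] [[513.5, 248.0], [24.3, 134.9], 86.7]
```

View pics/s12.png

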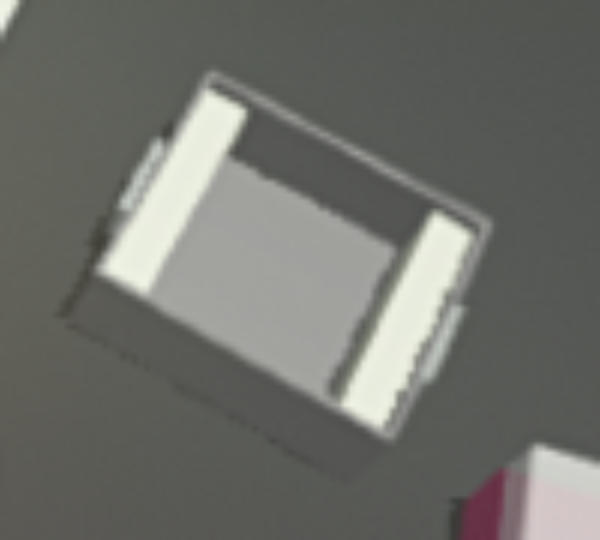

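```bash
python3 -m jog '[{"dp":[-0.015,0.035,0.01],"dr":[0,0,0.028],"jaw":255},{"dp":[-0.03,0.07,0.02],"dr":[0,0,0.028],"jaw":255},{"dp":[-0.045,0.105,0.02],"dr":[0,0,0.028],"jaw":255},{"dp":[-0.06,0.14,0.02],"dr":[0,0,0.028],"jaw":255},{"dp":[-0.07,0.165,0.02],"dr":[0,0,0.028],"jaw":255}]'
python3 -m jog '[{"dp":[-0.01,0.02,0],"dr":[0,0,0],"jaw":255},{"dp":[-0.016,0.026,0],"dr":[0,0,0],"jaw":255},{"dp":[-0.016,0.026,0],"dr":[0,0,0],"jaw":255},{"dp":[-0.016,0.026,0],"dr":[0,0,0],"jaw":255},{"dp":[-0.016,0.026,0],"dr":[0,0,0],"jaw":255}]'
python3 - <<'E'
from h import *
c=cam('wrist'); cv2.imwrite('pics/w13.png',c['img']);np.save('w13.npy',c,allow_pickle=True)
im=np.clip(c['img'].astype(float)*1.3,0,255).astype(np.uint8)
cv2.imwrite('pics/w13b.png',cv2.resize(im,None,fx=1.5,fy=1.5,interpolation=cv2.INTER_CUBIC))
E
```

```text
time: 13.13
tool_pos: [530.0, 234.7, 200.6]
tool_rot: [[0.056, 0.998, 0.001], [0.998, -0.056, 0.002], [0.002, 0.001, -1.0]]
force: [0.0, 0.9, -0.7]
finger_gap: 0.533
time: 13.55
tool_pos: [517.0, 255.0, 199.6]
tool_rot: [[0.061, 0.998, 0.001], [0.998, -0.061, -0.001], [-0.001, 0.001, -1.0]]
force: [-0.3, -0.5, -1.1]
finger_gap: 0.531
```

View pics/w13b.png

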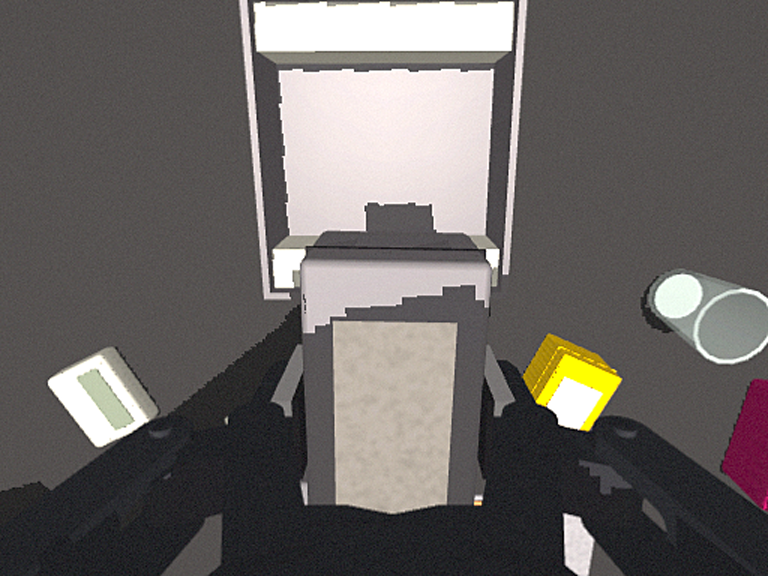

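```bash
python3 - <<'E'
from h import *
c=np.load('w13.npy',allow_pickle=True).item()
P=onz(c,np.array([[257,51],[513,51],[274,248],[498,248]])/1.5,50)[:,:2];print(P.round(1).tolist(),P.mean(0))
e=P[1]-P[0];print(np.linalg.norm(e),np.degrees(np.arctan2(e[1],e[0])),np.linalg.norm(P[0]-P[2]))
e=P[0]+P[1]-P[2]-P[3];print(np.degrees(np.arctan2(-e[0],e[1])))
E
```

```text
[[448.7, 377.6], [589.7, 368.8], [443.5, 266.6], [581.4, 258.0]] [515.84337163 317.73425323]
141.2526111666984 -3.5648795395228237 111.087436963816
-3.497115072313485
```

The carrier is measured at (516, 318), turned -3.5°, matching the fixed cameras. I move over it and lower the box.

```bash
python3 -m jog '[{"dp":[0,0.03,0],"dr":[0,0,0],"jaw":255},{"dp":[0,0.061,0],"dr":[0,0,0],"jaw":255},{"dp":[0,0.061,0],"dr":[0,0,0],"jaw":255},{"dp":[0,0.061,-0.035],"dr":[0,0,0],"jaw":255},{"dp":[0,0.061,-0.07],"dr":[0,0,0],"jaw":255}]'
python3 -m jog '[{"dp":[0,0,-0.03],"dr":[0,0,0],"jaw":255},{"dp":[0,0,-0.055],"dr":[0,0,0],"jaw":255},{"dp":[0,0,-0.08],"dr":[0,0,0],"jaw":255},{"dp":[0,0,-0.1],"dr":[0,0,0],"jaw":255},{"dp":[0,0,-0.11],"dr":[0,0,0],"jaw":255}]'
python3 -m jog '[{"dp":[0,0,-0.005],"dr":[0,0,0],"jaw":255},{"dp":[0,0,-0.008],"dr":[0,0,0],"jaw":255},{"dp":[0,0,-0.009],"dr":[0,0,0],"jaw":255},{"dp":[0,0,-0.009],"dr":[0,0,0],"jaw":255}]'
```

```text
time: 14.02
tool_pos: [518.4, 318.1, 130.5]
tool_rot: [[0.06, 0.998, 0.005], [0.998, -0.06, 0.003], [0.003, 0.005, -1.0]]
force: [0.1, -0.3, -1.7]
finger_gap: 0.534
time: 14.43
tool_pos: [515.6, 315.5, 16.4]
tool_rot: [[0.061, 0.998, -0.003], [0.998, -0.061, -0.003], [-0.003, -0.003, -1.0]]
force: [-0.0, -0.7, -1.1]
finger_gap: 0.533
time: 14.77
tool_pos: [517.0, 318.2, 11.4]
tool_rot: [[0.059, 0.998, 0.002], [0.998, -0.059, 0.001], [0.001, 0.002, -1.0]]
force: [0.7, 0.2, -0.8]
finger_gap: 0.528
```

```bash
python3 -m jog '[{"dp":[0,0,-0.001],"dr":[0,0,0],"jaw":255},{"dp":[0,0,-0.001],"dr":[0,0,0],"jaw":90},{"dp":[0,0,-0.001],"dr":[0,0,0],"jaw":50},{"dp":[0,0,-0.001],"dr":[0,0,0],"jaw":30},{"dp":[0,0,-0.001],"dr":[0,0,0],"jaw":30}]'
python3 -m jog '[{"dp":[0,0,0.02],"dr":[0,0,0],"jaw":30},{"dp":[0,0,0.05],"dr":[0,0,0],"jaw":30},{"dp":[0,0,0.085],"dr":[0,0,0],"jaw":30},{"dp":[0,0,0.12],"dr":[0,0,0],"jaw":0},{"dp":[0,-0.03,0.15],"dr":[0,0,0],"jaw":0}]'
python3 -m jog '[{"dp":[0,-0.025,0.04],"dr":[0,0,0],"jaw":0},{"dp":[0,-0.03,0.04],"dr":[0,0,0],"jaw":0},{"dp":[0,-0.03,0.04],"dr":[0,0,0],"jaw":0},{"dp":[0,-0.03,0.04],"dr":[0,0,0],"jaw":0}]'
python3 - <<'E'
from h import *
c=cam('wrist'); cv2.imwrite('pics/w14.png',c['img']);np.save('w14.npy',c,allow_pickle=True)
E
```

```text
time: 15.18
tool_pos: [516.2, 318.2, 9.6]
tool_rot: [[0.059, 0.998, 0.001], [0.998, -0.059, 0.0], [0.0, 0.001, -1.0]]
force: [0.8, -0.3, -0.3]
finger_gap: 0.877
time: 15.6
tool_pos: [515.1, 294.9, 161.4]
tool_rot: [[0.052, 0.999, 0.001], [0.999, -0.052, 0.005], [0.005, 0.001, -1.0]]
force: [1.0, 0.6, 0.5]
finger_gap: 1.0
time: 15.93
tool_pos: [516.0, 258.5, 198.9]
tool_rot: [[0.06, 0.998, 0.001], [0.998, -0.06, 0.001], [0.001, 0.001, -1.0]]
force: [-1.5, 0.4, 0.2]
finger_gap: 1.003
```

View pics/w14.png

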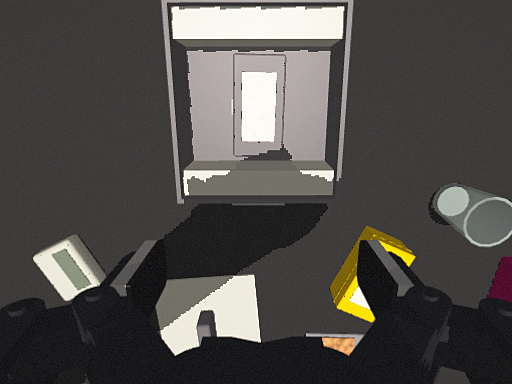

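The slide box lies label up, centred on the carrier floor (px 260,105). Next is the divider.

```bash
python3 -m jog '[{"dp":[-0.012,-0.037,0],"dr":[0,0,0.02],"jaw":0},{"dp":[-0.024,-0.074,0],"dr":[0,0,0.04],"jaw":0},{"dp":[-0.036,-0.111,0],"dr":[0,0,0.06],"jaw":0},{"dp":[-0.048,-0.148,0],"dr":[0,0,0.076],"jaw":0},{"dp":[-0.06,-0.185,0],"dr":[0,0,0.076],"jaw":0}]'
python3 -m jog '[{"dp":[-0.01,-0.03,0],"dr":[0,0,0],"jaw":0},{"dp":[-0.019,-0.053,0],"dr":[0,0,0],"jaw":0},{"dp":[-0.019,-0.053,0],"dr":[0,0,0],"jaw":0},{"dp":[-0.019,-0.053,0],"dr":[0,0,0],"jaw":0},{"dp":[-0.019,-0.053,0],"dr":[0,0,0],"jaw":0}]'
python3 - <<'E'
from h import *
c=cam('wrist'); cv2.imwrite('pics/w15.png',c['img']);np.save('w15.npy',c,allow_pickle=True)
im=np.clip(c['img'][30:320,130:400].astype(float)*1.3,0,255).astype(np.uint8)
cv2.imwrite('pics/w15b.png',cv2.resize(im,None,fx=2,fy=2,interpolation=cv2.INTER_CUBIC))
E
```

```text
time: 16.4
tool_pos: [454.4, 73.2, 196.9]
tool_rot: [[-0.021, 1.0, -0.003], [1.0, 0.021, -0.0], [-0.0, -0.003, -1.0]]
force: [1.4, -0.6, -0.0]
finger_gap: 1.001
time: 16.82
tool_pos: [437.0, 22.0, 197.9]
tool_rot: [[-0.019, 1.0, -0.001], [1.0, 0.019, 0.0], [0.0, -0.001, -1.0]]
force: [0.9, 0.2, -0.3]
finger_gap: 0.998
```

View pics/w15b.png

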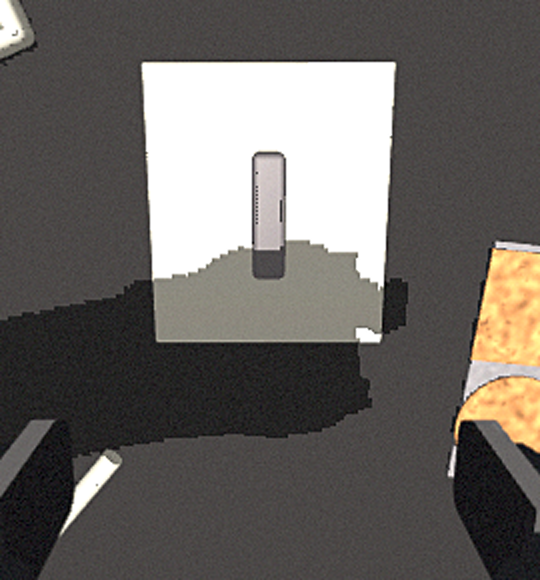

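```bash
python3 - <<'E'
from h import *
c=np.load('w15.npy',allow_pickle=True).item()
f=lambda a:np.array(a)/2+[130,30]
V=onz(c,f([[142,62],[395,62],[381,343],[156,342]]),4)[:,:2].astype(np.float32);print(V.round(1).tolist(),cv2.minAreaRect(V))
H=onz(c,f([[254,155],[284,155],[284,278],[253,278]]),34)[:,:2].astype(np.float32);print(H.round(1).tolist(),cv2.minAreaRect(H))
E
```

```text
[[374.79998779296875, 122.30000305175781], [498.0, 124.5], [501.20001220703125, -20.0], [377.3999938964844, -21.700000762939453]] ((437.9859924316406, 51.16933822631836), (123.81202697753906, 144.66864013671875), 1.0607872009277344)
[[430.3999938964844, 80.5999984741211], [444.20001220703125, 80.80000305175781], [445.79998779296875, 22.700000762939453], [430.70001220703125, 22.399999618530273]] ((437.73699951171875, 51.61932373046875), (15.097984313964844, 58.21969223022461), 1.0418736934661865)
```

```bash
python3 -m jog '[{"dp":[0.001,0.031,-0.02],"dr":[0,0,0],"jaw":30},{"dp":[0.001,0.031,-0.055],"dr":[0,0,0],"jaw":60},{"dp":[0.001,0.031,-0.09],"dr":[0,0,0],"jaw":80},{"dp":[0.001,0.031,-0.125],"dr":[0,0,0],"jaw":80},{"dp":[0.001,0.031,-0.15],"dr":[0,0,0],"jaw":80}]'
python3 -m jog '[{"dp":[0,0,-0.02],"dr":[0,0,0],"jaw":80},{"dp":[0,0,-0.035],"dr":[0,0,0],"jaw":80},{"dp":[0,0,-0.041],"dr":[0,0,0],"jaw":80},{"dp":[0,0,-0.041],"dr":[0,0,0],"jaw":80},{"dp":[0,0,-0.041],"dr":[0,0,0],"jaw":80}]'
python3 -m jog '[{"dp":[0,0,0],"dr":[0,0,0],"jaw":255},{"dp":[0,0,0],"dr":[0,0,0],"jaw":255},{"dp":[0,0,0],"dr":[0,0,0],"jaw":255},{"dp":[0,0,0],"dr":[0,0,0],"jaw":255},{"dp":[0,0,0],"dr":[0,0,0],"jaw":255}]'
python3 -m jog '[{"dp":[0,0,0],"dr":[0,0,0],"jaw":255},{"dp":[0,0,0],"dr":[0,0,0],"jaw":255},{"dp":[0,0,0],"dr":[0,0,0],"jaw":255},{"dp":[0,0,0.01],"dr":[0,0,0],"jaw":255},{"dp":[0,0,0.03],"dr":[0,0,0],"jaw":255}]'
python3 - <<'E'
from h import *
c=cam('wrist'); cv2.imwrite('pics/w16.png',c['img'])
c=cam('side'); cv2.imwrite('pics/d16.png',cv2.resize(c['img'][150:384,100:400],None,fx=2.5,fy=2.5))
E
```

```text
time: 17.28
tool_pos: [437.0, 53.4, 45.9]
tool_rot: [[-0.02, 1.0, -0.002], [1.0, 0.02, 0.0], [0.0, -0.002, -1.0]]
force: [-0.8, 1.2, 0.5]
finger_gap: 0.686
time: 17.7
tool_pos: [438.1, 52.4, 7.7]
tool_rot: [[-0.018, 1.0, -0.001], [1.0, 0.018, 0.0], [0.0, -0.001, -1.0]]
force: [0.9, -0.3, 0.5]
finger_gap: 0.685
time: 18.12
tool_pos: [438.8, 51.7, 8.7]
tool_rot: [[-0.017, 1.0, 0.002], [1.0, 0.017, 0.0], [0.0, 0.002, -1.0]]
force: [-0.6, -0.3, 6.9]
finger_gap: 0.171
time: 18.53
tool_pos: [436.5, 51.2, 37.3]
tool_rot: [[-0.017, 1.0, -0.003], [1.0, 0.017, -0.001], [-0.001, -0.003, -1.0]]
force: [0.3, 0.7, -0.7]
finger_gap: 0.179
```

View pics/w16.png

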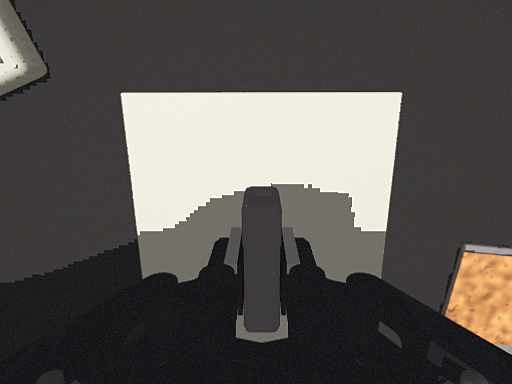

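View pics/d16.png

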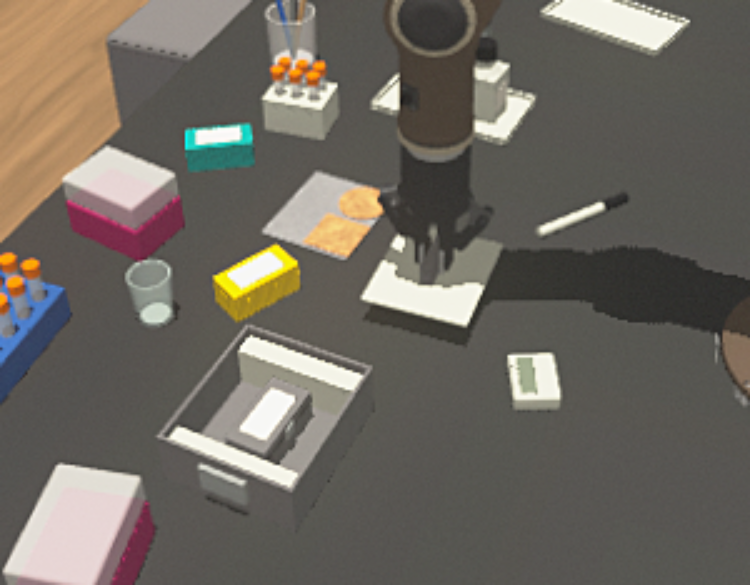

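```bash
python3 -m jog '[{"dp":[0,0,0.035],"dr":[0,0,0],"jaw":255},{"dp":[0.003,0.01,0.07],"dr":[0,0,-0.01],"jaw":255},{"dp":[0.012,0.04,0.1],"dr":[0,0,-0.03],"jaw":255},{"dp":[0.022,0.075,0.11],"dr":[0,0,-0.05],"jaw":255},{"dp":[0.032,0.11,0.11],"dr":[0,0,-0.079],"jaw":255}]'
python3 -m jog '[{"dp":[0.01,0.035,0],"dr":[0,0,0],"jaw":255},{"dp":[0.02,0.07,0],"dr":[0,0,0],"jaw":255},{"dp":[0.03,0.105,0],"dr":[0,0,0],"jaw":255},{"dp":[0.04,0.135,0],"dr":[0,0,0],"jaw":255},{"dp":[0.046,0.1565,0],"dr":[0,0,0],"jaw":255}]'
python3 -m jog '[{"dp":[0,0,0],"dr":[0,0,0],"jaw":255},{"dp":[0,0,-0.025],"dr":[0,0,0],"jaw":255},{"dp":[0,0,-0.045],"dr":[0,0,0],"jaw":255},{"dp":[0,0,-0.055],"dr":[0,0,0],"jaw":255},{"dp":[0,0,-0.055],"dr":[0,0,0],"jaw":255}]'
python3 -m jog '[{"dp":[0,0,0],"dr":[0,0,0],"jaw":255},{"dp":[0,0,0],"dr":[0,0,0],"jaw":255}]'
python3 - <<'E'
from h import *
c=cam('wrist'); cv2.imwrite('pics/w17.png',c['img']); np.save('w17.npy',c,allow_pickle=True)
c=cam('side'); cv2.imwrite('pics/d17.png',cv2.resize(c['img'][230:384,100:300],None,fx=3.8,fy=3.8))
c=cam('scene'); cv2.imwrite('pics/s17.png',cv2.resize(c['img'][150:300,300:500],None,fx=3.8,fy=3.8))
E
```

```text
time: 19.05
tool_pos: [472.2, 163.0, 151.6]
tool_rot: [[0.065, 0.998, 0.006], [0.998, -0.065, 0.003], [0.003, 0.006, -1.0]]
force: [1.6, -0.9, -1.9]
finger_gap: 0.172
time: 19.47
tool_pos: [516.0, 321.4, 147.6]
tool_rot: [[0.06, 0.998, 0.0], [0.998, -0.06, 0.001], [0.001, 0.0, -1.0]]
force: [0.1, 0.8, -1.1]
finger_gap: 0.178
time: 19.88
tool_pos: [514.4, 316.3, 90.2]
tool_rot: [[0.062, 0.998, -0.004], [0.998, -0.062, -0.003], [-0.003, -0.004, -1.0]]
force: [-0.3, 1.2, -1.6]
finger_gap: 0.169
time: 20.05
tool_pos: [516.7, 318.1, 93.9]
tool_rot: [[0.062, 0.998, 0.001], [0.998, -0.062, 0.001], [0.001, 0.001, -1.0]]
force: [-0.0, -0.1, -1.2]
finger_gap: 0.173
```

View pics/w17.png

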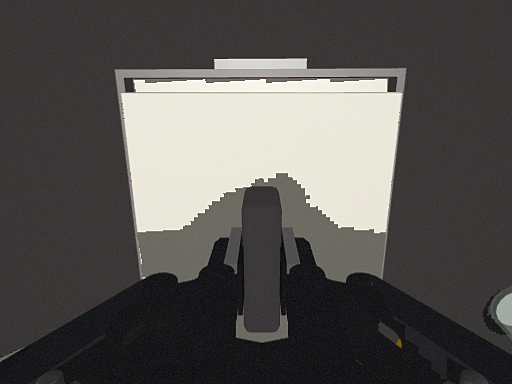

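View pics/d17.png

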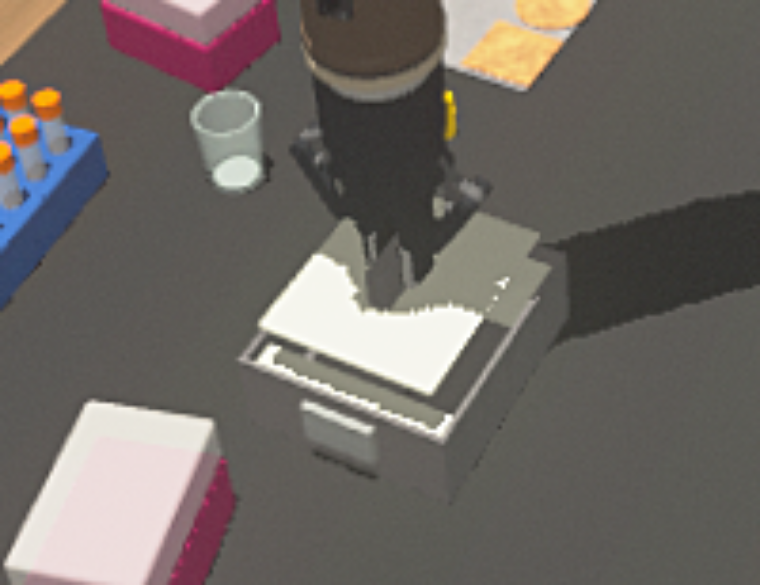

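View pics/s17.png

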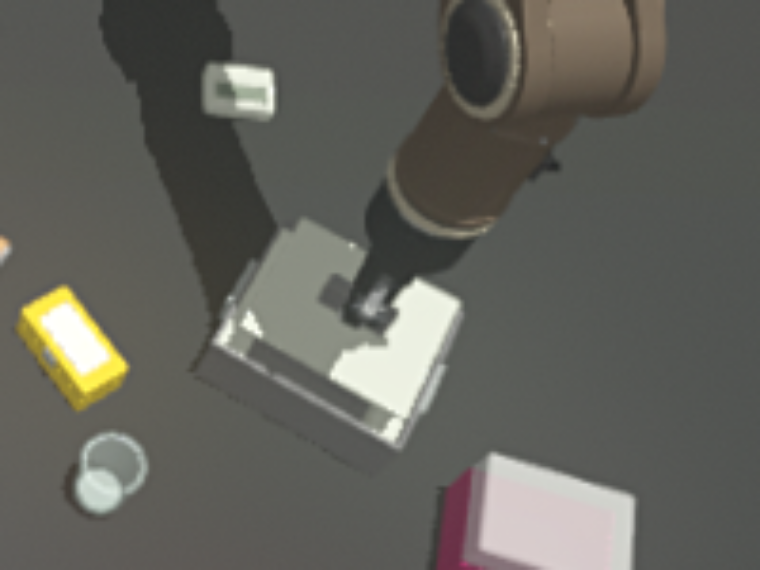

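```bash
python3 - <<'E'
from h import *
c=np.load('w17.npy',allow_pickle=True).item()
a=onz(c,[[121,93],[401,93]],89);b=onz(c,[[116,69],[406,69]],62)
for p,h in((a,72),(b,84)):
    e=p[1]-p[0];L=np.linalg.norm(e);n=np.array([e[1],-e[0],0])/L
    print(L,np.degrees(np.arctan2(e[1],e[0])),p.mean(0)+n*h)
E
```

```text
123.0247724777387 -3.6333453822597654 [515.22951416 317.83729623  89.        ]
147.67234221283485 -3.630520199874941 [515.20369046 317.52674548  62.        ]
```

The plate and the carrier agree to within 0.4 mm in this view. I lower the plate.

```bash
python3 -m jog '[{"dp":[0,0,-0.012],"dr":[0,0,0],"jaw":255},{"dp":[0,0,-0.022],"dr":[0,0,0],"jaw":255},{"dp":[0,0,-0.03],"dr":[0,0,0],"jaw":255},{"dp":[0,0,-0.034],"dr":[0,0,0],"jaw":255},{"dp":[0,0,-0.034],"dr":[0,0,0],"jaw":255}]'
python3 -m jog '[{"dp":[0,0,-0.0005],"dr":[0,0,0],"jaw":255},{"dp":[0,0,-0.001],"dr":[0,0,0],"jaw":255},{"dp":[0,0,-0.001],"dr":[0,0,0],"jaw":255}]'
```

```text
time: 20.62
tool_pos: [515.2, 317.6, 58.6]
tool_rot: [[0.062, 0.998, -0.002], [0.998, -0.062, -0.001], [-0.001, -0.002, -1.0]]
force: [-3.6, -2.7, 8.6]
finger_gap: 0.174
time: 20.87
tool_pos: [515.2, 317.6, 58.6]
tool_rot: [[0.062, 0.998, -0.001], [0.998, -0.062, -0.001], [-0.001, -0.001, -1.0]]
force: [-5.7, -5.1, 17.2]
finger_gap: 0.176
```

Contact (17 N up), so I release.

```bash
python3 -m jog '[{"dp":[0,0,0.001],"dr":[0,0,0],"jaw":255},{"dp":[0,0,0.001],"dr":[0,0,0],"jaw":180},{"dp":[0,0,0.001],"dr":[0,0,0],"jaw":140},{"dp":[0,0,0.001],"dr":[0,0,0],"jaw":110},{"dp":[0,0,0.001],"dr":[0,0,0],"jaw":110}]'
python3 -m jog '[{"dp":[0,0,0.015],"dr":[0,0,0],"jaw":110},{"dp":[0,0,0.045],"dr":[0,0,0],"jaw":110},{"dp":[0,0,0.08],"dr":[0,0,0],"jaw":60},{"dp":[0,-0.03,0.11],"dr":[0,0,0],"jaw":0},{"dp":[0,-0.065,0.13],"dr":[0,0,0],"jaw":0}]'
python3 -m jog '[{"dp":[0,0,0],"dr":[0,0,0],"jaw":0},{"dp":[0,0,0],"dr":[0,0,0],"jaw":0},{"dp":[0,0,0],"dr":[0,0,0],"jaw":0}]'
python3 - <<'E'
from h import *
c=cam('wrist'); cv2.imwrite('pics/w18.png',c['img']); np.save('w18.npy',c,allow_pickle=True)
c=cam('side'); cv2.imwrite('pics/d18.png',cv2.resize(c['img'][230:384,100:300],None,fx=3.8,fy=3.8))
E
```

```text
time: 21.28
tool_pos: [516.0, 318.0, 58.3]
tool_rot: [[0.062, 0.998, -0.0], [0.998, -0.062, -0.0], [-0.0, -0.0, -1.0]]
force: [-0.2, -0.6, 0.1]
finger_gap: 0.568
time: 21.7
tool_pos: [516.2, 256.0, 191.3]
tool_rot: [[0.057, 0.998, 0.003], [0.998, -0.057, 0.003], [0.003, 0.002, -1.0]]
force: [1.4, -0.9, 1.2]
finger_gap: 0.959
time: 21.95
tool_pos: [515.9, 253.2, 188.6]
tool_rot: [[0.062, 0.998, 0.0], [0.998, -0.062, 0.0], [0.0, 0.0, -1.0]]
force: [-0.5, 0.1, -1.0]
finger_gap: 1.002
```

View pics/w18.png

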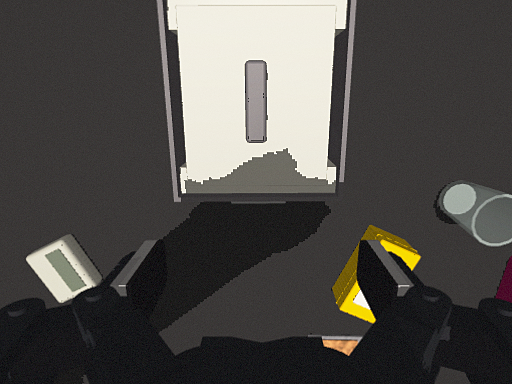

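View pics/d18.png

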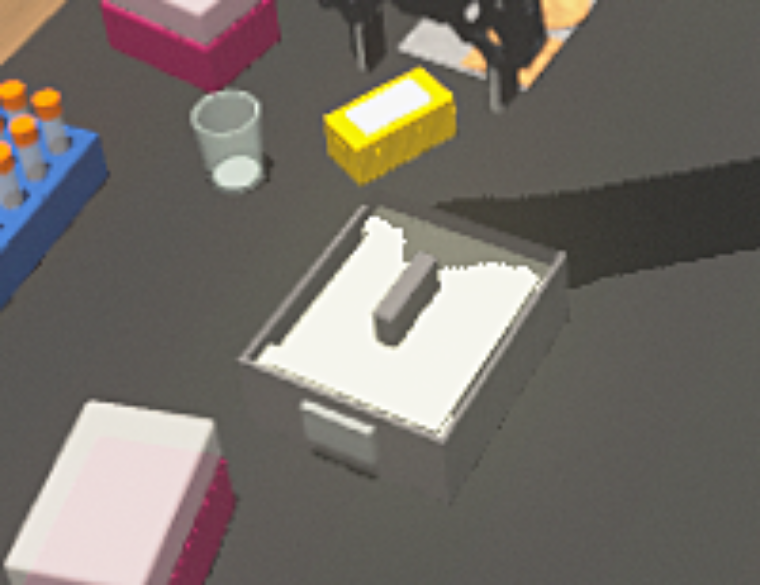

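The divider lies level on both ledges, handle up (handle at 256,101 in the wrist view). I remeasure the pads on the way back.

```bash
python3 -m jog '[{"dp":[0.008,-0.038,0.01],"dr":[0,0,0.02],"jaw":0},{"dp":[0.016,-0.076,0.01],"dr":[0,0,0.04],"jaw":0},{"dp":[0.024,-0.114,0.01],"dr":[0,0,0.062],"jaw":0},{"dp":[0.032,-0.152,0.01],"dr":[0,0,0.062],"jaw":0},{"dp":[0.04,-0.19,0.01],"dr":[0,0,0.062],"jaw":0}]'
python3 -m jog '[{"dp":[0.008,-0.038,0],"dr":[0,0,0],"jaw":0},{"dp":[0.016,-0.076,0],"dr":[0,0,0],"jaw":0},{"dp":[0.024,-0.11,0],"dr":[0,0,0],"jaw":0},{"dp":[0.024,-0.1325,0],"dr":[0,0,0],"jaw":0},{"dp":[0.024,-0.1325,0],"dr":[0,0,0],"jaw":0}]'
python3 -m jog '[{"dp":[0,0,0],"dr":[0,0,0],"jaw":0},{"dp":[0,0,0],"dr":[0,0,0],"jaw":0},{"dp":[0,0,0],"dr":[0,0,0],"jaw":0},{"dp":[0,0,0],"dr":[0,0,0],"jaw":0},{"dp":[0,0,0],"dr":[0,0,0],"jaw":0}]'
cat > pads.py <<'E'
from h import *
def pads(c,cols=(0,512)):
    h=cv2.cvtColor(c['img'],cv2.COLOR_BGR2HSV); m=((h[...,0]>5)&(h[...,0]<28)&(h[...,1]>70)&(h[...,2]>25)).astype(np.uint8)
    m[300:]=0
    m=cv2.morphologyEx(m,cv2.MORPH_CLOSE,np.ones((3,3)))
    for k in cv2.findContours(m,cv2.RETR_EXTERNAL,cv2.CHAIN_APPROX_NONE)[0]:
        if cv2.contourArea(k)<300: continue
        P=onz(c,k.reshape(-1,2)+0.0,6)[:,:2].astype(np.float32); print(k.reshape(-1,2).min(0),k.reshape(-1,2).max(0),cv2.minAreaRect(P))
for i in range(3):
    c=cam('wrist'); print(env.observe()['tool_pos']); pads(c)
cv2.imwrite('pics/w19.png',c['img'])
E
python3 pads.py
```

```text
time: 22.47
tool_pos: [555.8, 62.6, 197.7]
tool_rot: [[-0.003, 1.0, -0.002], [1.0, 0.003, 0.0], [0.0, -0.002, -1.0]]
force: [0.9, 0.4, -0.5]
finger_gap: 1.001
time: 22.88
tool_pos: [579.7, -75.3, 197.4]
tool_rot: [[0.006, 1.0, -0.002], [1.0, -0.006, -0.003], [-0.003, -0.002, -1.0]]
force: [-0.9, -0.2, 0.4]
finger_gap: 1.003
time: 23.3
tool_pos: [580.1, -68.1, 198.7]
tool_rot: [[-0.002, 1.0, -0.0], [1.0, 0.002, 0.0], [0.0, -0.0, -1.0]]
force: [-0.6, 0.3, 0.3]
finger_gap: 0.998
[580.08677156 -68.37026995 198.77189265]
[231 134] [290 192] ((577.7351684570312, -68.56852722167969), (62.85612869262695, 62.719181060791016), 0.07957743108272552)
[234  60] [301 129] ((583.8755493164062, 1.0002288818359375), (62.364078521728516, 62.75550079345703), 85.03190612792969)
[580.04935032 -68.62591888 198.77989394]
[231 134] [290 192] ((577.7874755859375, -68.92742156982422), (62.874229431152344, 62.73868942260742), 0.04885468631982803)
[234  59] [301 129] ((583.8702392578125, 0.88739013671875), (62.6790657043457, 62.76492691040039), 85.09479522705078)
[580.03075759 -68.87872101 198.81684982]
[231 133] [290 192] ((577.730224609375, -68.68807220458984), (62.84906768798828, 63.76729202270508), 0.029330935329198837)
[234  59] [300 128] ((583.7359008789062, 0.8118553161621094), (62.39866256713867, 62.8199348449707), 85.16046142578125)
```

View pics/w19.png

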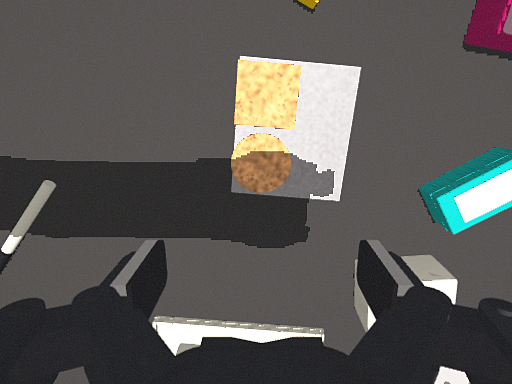

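```bash
python3 -m jog '[{"dp":[0.003,-0.04,0.01],"dr":[0,0,0],"jaw":0},{"dp":[0.006,-0.08,0.01],"dr":[0,0,0],"jaw":0},{"dp":[0.009,-0.12,0.01],"dr":[0,0,0],"jaw":0},{"dp":[0.011,-0.16,0.01],"dr":[0,0,0],"jaw":0},{"dp":[0.013,-0.195,0.01],"dr":[0,0,0],"jaw":0}]'
python3 -m jog '[{"dp":[0.002,-0.035,0],"dr":[0,0,0],"jaw":0},{"dp":[0.002,-0.06,0],"dr":[0,0,0],"jaw":0},{"dp":[0.002,-0.0675,0],"dr":[0,0,0],"jaw":30},{"dp":[0.002,-0.0675,-0.02],"dr":[0,0,0],"jaw":60},{"dp":[0.002,-0.0675,-0.045],"dr":[0,0,0],"jaw":60}]'
python3 -m jog '[{"dp":[0,0,0],"dr":[0,0,0],"jaw":60},{"dp":[0,0,0],"dr":[0,0,0],"jaw":60}]'
python3 - <<'E'
from h import *
c=cam('wrist'); cv2.imwrite('pics/w20.png',c['img']);print(proj(c,[595,-332.5,132]))
E
```

```text
time: 23.87
tool_pos: [592.7, -267.3, 209.1]
tool_rot: [[0.001, 1.0, 0.0], [1.0, -0.001, -0.001], [-0.001, 0.0, -1.0]]
force: [0.4, 0.2, -0.2]
finger_gap: 1.001
time: 24.28
tool_pos: [596.2, -333.3, 165.4]
tool_rot: [[0.001, 1.0, 0.004], [1.0, -0.001, -0.002], [-0.002, 0.004, -1.0]]
force: [0.4, -0.7, 0.8]
finger_gap: 0.77
time: 24.45
tool_pos: [594.4, -330.7, 162.7]
tool_rot: [[-0.001, 1.0, -0.003], [1.0, 0.001, 0.002], [0.002, -0.003, -1.0]]
force: [1.1, 0.2, 0.9]
finger_gap: 0.766
[[264.70055372 225.13391483]]
```

View pics/w20.png

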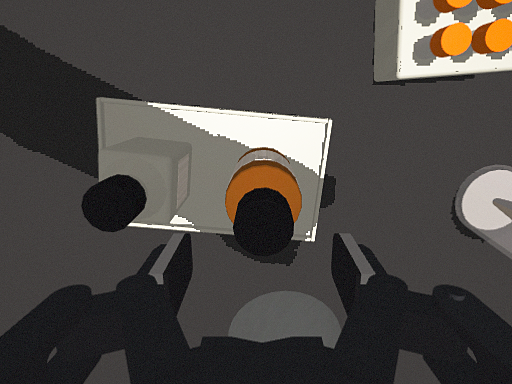

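The round cap (264,224) is where I predicted it. I descend and grip.

```bash
python3 -m jog '[{"dp":[0,0,-0.03],"dr":[0,0,0],"jaw":60},{"dp":[0,0,-0.05],"dr":[0,0,0],"jaw":60},{"dp":[0,0,-0.06],"dr":[0,0,0],"jaw":60},{"dp":[0,0,-0.063],"dr":[0,0,0],"jaw":60},{"dp":[0,0,-0.063],"dr":[0,0,0],"jaw":60}]'
python3 -m jog '[{"dp":[0,0,0],"dr":[0,0,0],"jaw":255},{"dp":[0,0,0],"dr":[0,0,0],"jaw":255},{"dp":[0,0,0],"dr":[0,0,0],"jaw":255},{"dp":[0,0,0],"dr":[0,0,0],"jaw":255},{"dp":[0,0,0],"dr":[0,0,0],"jaw":255}]'
python3 -m jog '[{"dp":[0,0,0],"dr":[0,0,0],"jaw":255},{"dp":[0,0,0.01],"dr":[0,0,0],"jaw":255},{"dp":[0,0,0.03],"dr":[0,0,0],"jaw":255},{"dp":[0,0,0.06],"dr":[0,0,0],"jaw":255},{"dp":[0,0,0.08],"dr":[0,0,0],"jaw":255}]'
python3 -m jog '[{"dp":[-0.002,0.03,0],"dr":[0,0,0],"jaw":255},{"dp":[-0.004,0.065,0],"dr":[0,0,0],"jaw":255},{"dp":[-0.006,0.1,0],"dr":[0,0,0],"jaw":255},{"dp":[-0.008,0.135,0],"dr":[0,0,0],"jaw":255},{"dp":[-0.01,0.17,0],"dr":[0,0,0],"jaw":255}]'
python3 -m jog '[{"dp":[-0.002,0.035,0],"dr":[0,0,0],"jaw":255},{"dp":[-0.004,0.065,0],"dr":[0,0,0],"jaw":255},{"dp":[-0.0065,0.085,0],"dr":[0,0,0],"jaw":255},{"dp":[-0.0065,0.0955,-0.01],"dr":[0,0,0],"jaw":255},{"dp":[-0.0065,0.0955,-0.03],"dr":[0,0,0],"jaw":255}]'
python3 -m jog '[{"dp":[0,0,0],"dr":[0,0,0],"jaw":255},{"dp":[0,0,-0.02],"dr":[0,0,0],"jaw":255},{"dp":[0,0,-0.035],"dr":[0,0,0],"jaw":255},{"dp":[0,0,-0.035],"dr":[0,0,0],"jaw":255},{"dp":[0,0,-0.035],"dr":[0,0,0],"jaw":255}]'
python3 - <<'E'
from h import *
for n in ('wrist','side','scene'):
    c=cam(n); np.save(n+'21.npy',c,allow_pickle=True)
    if n=='wrist': cv2.imwrite('pics/w21.png',c['img'])
    else:
        u=proj(c,[578,-68,60])[0].astype(int); cv2.imwrite(f'pics/{n}21.png',cv2.resize(c['img'][u[1]-45:u[1]+55,u[0]-60:u[0]+60],None,fx=5,fy=5))
E
```

```text
time: 24.92
tool_pos: [595.4, -331.8, 101.4]
tool_rot: [[-0.0, 1.0, 0.0], [1.0, 0.0, -0.0], [-0.0, 0.0, -1.0]]
force: [-2.1, 0.2, 0.1]
finger_gap: 0.762
time: 25.33
tool_pos: [595.9, -332.6, 102.7]
tool_rot: [[0.0, 1.0, 0.003], [1.0, -0.0, -0.001], [-0.001, 0.003, -1.0]]
force: [-1.0, 1.0, 6.4]
finger_gap: 0.406
time: 25.75
tool_pos: [595.2, -332.2, 183.4]
tool_rot: [[0.0, 1.0, 0.001], [1.0, -0.0, -0.0], [-0.0, 0.001, -1.0]]
force: [1.3, 0.2, -0.8]
finger_gap: 0.404
time: 26.17
tool_pos: [584.5, -160.4, 181.5]
tool_rot: [[0.0, 1.0, 0.0], [1.0, -0.0, 0.0], [0.0, 0.0, -1.0]]
force: [1.3, -0.8, -2.3]
finger_gap: 0.405
time: 26.58
tool_pos: [580.3, -63.3, 152.8]
tool_rot: [[-0.004, 1.0, 0.005], [1.0, 0.004, 0.001], [0.001, 0.005, -1.0]]
force: [0.8, -0.4, -2.7]
finger_gap: 0.405
time: 27.0
tool_pos: [578.0, -67.8, 115.5]
tool_rot: [[0.002, 1.0, -0.002], [1.0, -0.002, -0.001], [-0.001, -0.002, -1.0]]
force: [0.1, -0.0, -1.7]
finger_gap: 0.405
```

View pics/w21.png

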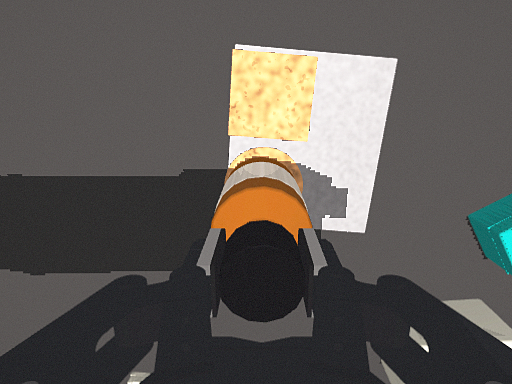

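View pics/side21.png

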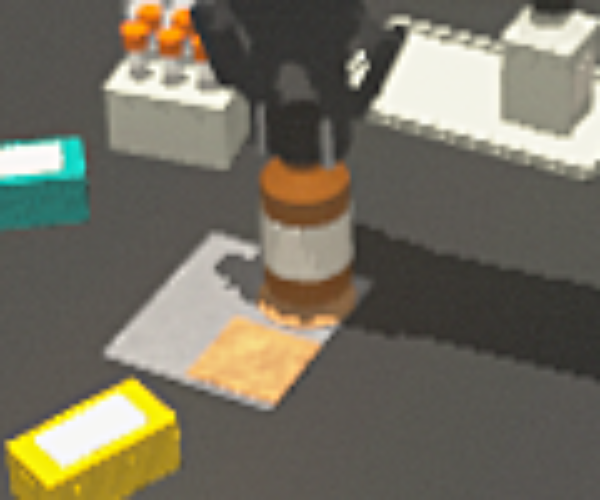

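View pics/scene21.png

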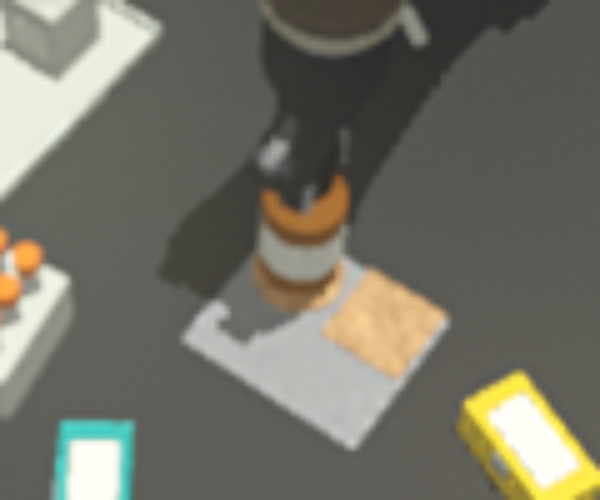

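The bottle is over the round pad in all three views. I lower and release.

```bash
python3 -m jog '[{"dp":[0,0,-0.006],"dr":[0,0,0],"jaw":255},{"dp":[0,0,-0.01],"dr":[0,0,0],"jaw":255},{"dp":[0,0,-0.0125],"dr":[0,0,0],"jaw":255},{"dp":[0,0,-0.013],"dr":[0,0,0],"jaw":255},{"dp":[0,0,-0.013],"dr":[0,0,0],"jaw":255}]'
python3 -m jog '[{"dp":[0,0,0],"dr":[0,0,0],"jaw":255},{"dp":[0,0,0],"dr":[0,0,0],"jaw":140},{"dp":[0,0,0],"dr":[0,0,0],"jaw":100},{"dp":[0,0,0],"dr":[0,0,0],"jaw":60},{"dp":[0,0,0],"dr":[0,0,0],"jaw":60}]'
python3 -m jog '[{"dp":[0,0,0.02],"dr":[0,0,0],"jaw":60},{"dp":[0,0,0.05],"dr":[0,0,0],"jaw":60},{"dp":[0,0,0.08],"dr":[0,0,0],"jaw":30},{"dp":[0,-0.03,0.1],"dr":[0,0,0],"jaw":0},{"dp":[-0.003,-0.06,0.1],"dr":[0,0,0],"jaw":0}]'
python3 -m jog '[{"dp":[0,0,0],"dr":[0,0,0],"jaw":0},{"dp":[0,0,0],"dr":[0,0,0],"jaw":0},{"dp":[0,0,0],"dr":[0,0,0],"jaw":0},{"dp":[0,0,0],"dr":[0,0,0],"jaw":0}]'
python3 - <<'E'
from h import *
for n in ('wrist','side','scene'):
    c=cam(n); np.save(n+'22.npy',c,allow_pickle=True)
    if n=='wrist': cv2.imwrite('pics/w22.png',cv2.resize(c['img'][60:300,130:400],None,fx=2.4,fy=2.4))
    else:
        u=proj(c,[578,-68,60])[0].astype(int); cv2.imwrite(f'pics/{n}22.png',cv2.resize(c['img'][u[1]-45:u[1]+55,u[0]-60:u[0]+60],None,fx=5,fy=5))
E
```

```text
time: 27.57
tool_pos: [578.9, -66.6, 104.7]
tool_rot: [[0.0, 1.0, 0.001], [1.0, -0.0, 0.0], [0.0, 0.001, -1.0]]
force: [-5.8, 0.1, 15.3]
finger_gap: 0.4
time: 27.98
tool_pos: [578.5, -66.4, 102.5]
tool_rot: [[-0.0, 1.0, -0.0], [1.0, 0.0, 0.0], [0.0, -0.0, -1.0]]
force: [-0.3, 0.2, -0.1]
finger_gap: 0.767
time: 28.4
tool_pos: [578.7, -125.3, 207.5]
tool_rot: [[-0.005, 1.0, 0.008], [1.0, 0.005, 0.0], [-0.0, 0.008, -1.0]]
force: [1.3, -1.4, -0.2]
finger_gap: 1.001
time: 28.73
tool_pos: [575.4, -125.2, 202.1]
tool_rot: [[-0.001, 1.0, -0.001], [1.0, 0.001, 0.001], [0.001, -0.001, -1.0]]
force: [-0.9, 1.2, -0.4]
finger_gap: 1.003
```

View pics/w22.png

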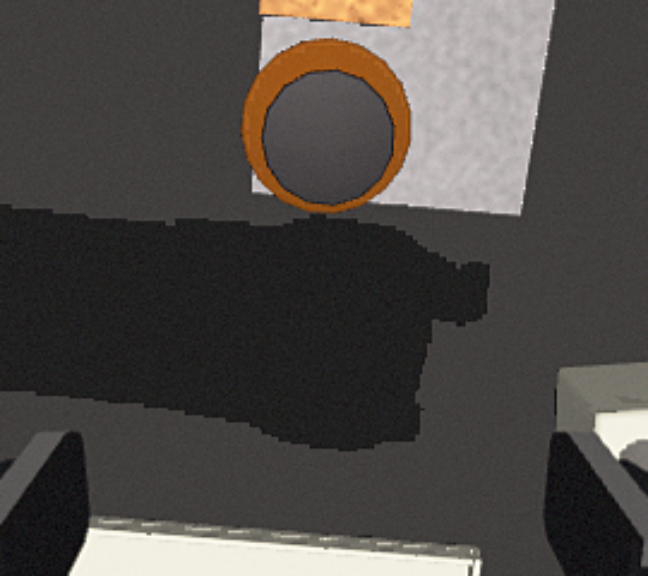

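View pics/side22.png

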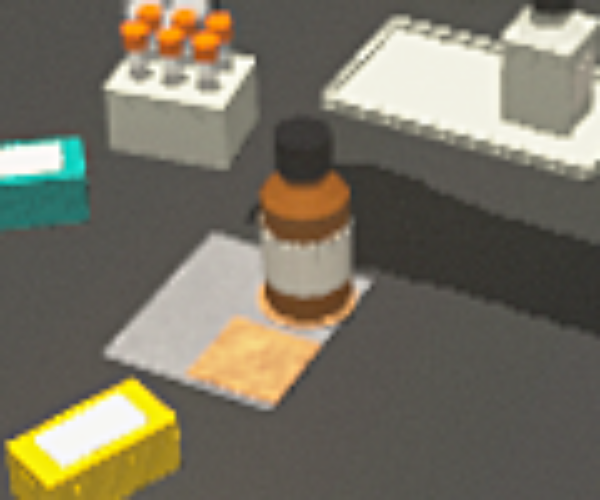

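View pics/scene22.png

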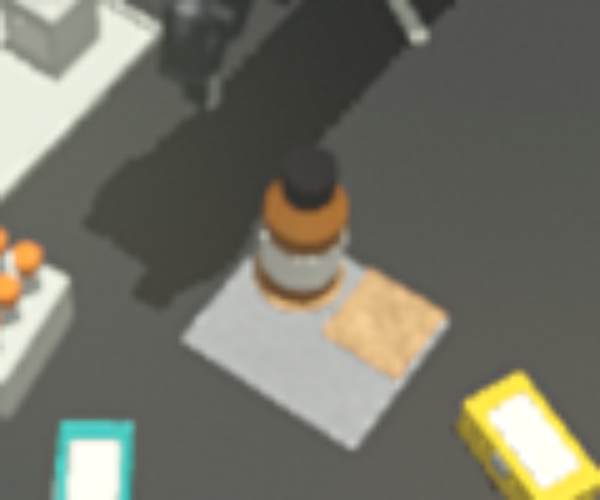

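The round bottle is upright with an even pad rim visible around it. Next is the square bottle.

```bash
python3 -m jog '[{"dp":[-0.015,-0.038,0],"dr":[0,0,0],"jaw":0},{"dp":[-0.03,-0.076,0],"dr":[0,0,0],"jaw":0},{"dp":[-0.045,-0.114,0],"dr":[0,0,0],"jaw":0},{"dp":[-0.06,-0.152,0],"dr":[0,0,0],"jaw":30},{"dp":[-0.072,-0.18,0],"dr":[0,0,0],"jaw":60}]'
python3 -m jog '[{"dp":[-0.0045,-0.018,0],"dr":[0,0,0],"jaw":60},{"dp":[-0.0045,-0.018,-0.025],"dr":[0,0,0],"jaw":60},{"dp":[-0.0045,-0.018,-0.05],"dr":[0,0,0],"jaw":60},{"dp":[-0.0045,-0.018,-0.05],"dr":[0,0,0],"jaw":60},{"dp":[-0.0045,-0.018,-0.05],"dr":[0,0,0],"jaw":60}]'
python3 - <<'E'
from h import *
c=cam('wrist'); cv2.imwrite('pics/w23.png',c['img']);print(proj(c,[499,-325,120]))
E
```

```text
time: 29.3
tool_pos: [501.9, -309.5, 202.8]
tool_rot: [[0.001, 1.0, -0.0], [1.0, -0.001, -0.001], [-0.001, -0.0, -1.0]]
force: [-0.0, -0.8, 0.2]
finger_gap: 0.77
time: 29.72
tool_pos: [498.5, -323.4, 151.8]
tool_rot: [[-0.001, 1.0, -0.003], [1.0, 0.001, 0.002], [0.002, -0.003, -1.0]]
force: [0.5, 0.6, 0.8]
finger_gap: 0.765
[[264.5095023  223.97266678]]
```

View pics/w23.png

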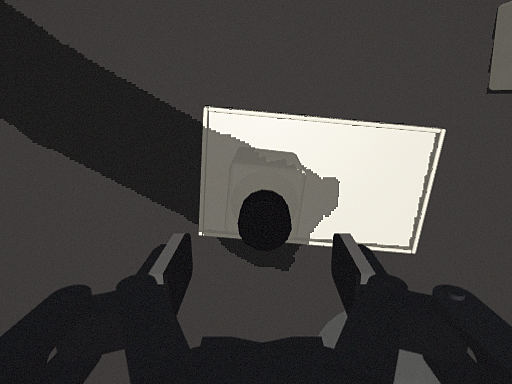

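```bash
python3 -m jog '[{"dp":[0,0,-0.03],"dr":[0,0,0],"jaw":60},{"dp":[0,0,-0.05],"dr":[0,0,0],"jaw":60},{"dp":[0,0,-0.06],"dr":[0,0,0],"jaw":60},{"dp":[0,0,-0.064],"dr":[0,0,0],"jaw":60},{"dp":[0,0,-0.064],"dr":[0,0,0],"jaw":60}]'
python3 -m jog '[{"dp":[0,0,0],"dr":[0,0,0],"jaw":255},{"dp":[0,0,0],"dr":[0,0,0],"jaw":255},{"dp":[0,0,0],"dr":[0,0,0],"jaw":255},{"dp":[0,0,0],"dr":[0,0,0],"jaw":255},{"dp":[0,0,0],"dr":[0,0,0],"jaw":255}]'
python3 -m jog '[{"dp":[0,0,0],"dr":[0,0,0],"jaw":255},{"dp":[0,0,0.01],"dr":[0,0,0],"jaw":255},{"dp":[0,0,0.035],"dr":[0,0,0],"jaw":255},{"dp":[0,0,0.07],"dr":[0,0,0],"jaw":255},{"dp":[0,0,0.105],"dr":[0,0,0],"jaw":255}]'
python3 -m jog '[{"dp":[0,0.02,0.025],"dr":[0,0,0],"jaw":255},{"dp":[0,0.055,0.035],"dr":[0,0,0],"jaw":255},{"dp":[0,0.09,0.035],"dr":[0,0,0],"jaw":255},{"dp":[0,0.125,0.035],"dr":[0,0,0],"jaw":255},{"dp":[0,0.16,0.035],"dr":[0,0,0],"jaw":255}]'
python3 -m jog '[{"dp":[0.005,0.035,0],"dr":[0,0,0],"jaw":255},{"dp":[0.015,0.07,0],"dr":[0,0,0],"jaw":255},{"dp":[0.03,0.105,0],"dr":[0,0,0],"jaw":255},{"dp":[0.05,0.135,0],"dr":[0,0,0],"jaw":255},{"dp":[0.07,0.155,0],"dr":[0,0,0],"jaw":255}]'
python3 -m jog '[{"dp":[0.0155,0.012,0],"dr":[0,0,0],"jaw":255},{"dp":[0.0155,0.012,0],"dr":[0,0,0],"jaw":255},{"dp":[0.0155,0.012,-0.03],"dr":[0,0,0],"jaw":255},{"dp":[0.0155,0.012,-0.06],"dr":[0,0,0],"jaw":255},{"dp":[0.0155,0.012,-0.085],"dr":[0,0,0],"jaw":255}]'
python3 -m jog '[{"dp":[0,0,-0.02],"dr":[0,0,0],"jaw":255},{"dp":[0,0,-0.04],"dr":[0,0,0],"jaw":255},{"dp":[0,0,-0.04],"dr":[0,0,0],"jaw":255},{"dp":[0,0,-0.04],"dr":[0,0,0],"jaw":255}]'
python3 - <<'E'
from h import *
for n in ('wrist','side','scene'):
    c=cam(n)
    if n=='wrist': cv2.imwrite('pics/w24.png',c['img'])
    else:
        u=proj(c,[583,0,60])[0].astype(int); cv2.imwrite(f'pics/{n}24.png',cv2.resize(c['img'][u[1]-45:u[1]+55,u[0]-60:u[0]+60],None,fx=5,fy=5))
E
```

```text
time: 30.18
tool_pos: [499.4, -324.3, 89.1]
tool_rot: [[-0.001, 1.0, 0.0], [1.0, 0.001, -0.0], [-0.0, 0.0, -1.0]]
force: [0.3, -0.3, 0.8]
finger_gap: 0.764
time: 30.6
tool_pos: [500.1, -325.0, 90.3]
tool_rot: [[-0.0, 1.0, 0.003], [1.0, 0.0, -0.001], [-0.001, 0.003, -1.0]]
force: [0.0, 0.7, 7.2]
finger_gap: 0.362
time: 31.02
tool_pos: [497.9, -324.0, 194.6]
tool_rot: [[0.0, 1.0, -0.002], [1.0, -0.0, 0.001], [0.001, -0.002, -1.0]]
force: [1.4, -0.9, -2.5]
finger_gap: 0.356
time: 31.43
tool_pos: [498.4, -163.1, 229.7]
tool_rot: [[0.001, 1.0, 0.001], [1.0, -0.001, -0.0], [-0.0, 0.001, -1.0]]
force: [0.8, 1.1, -2.0]
finger_gap: 0.356
time: 31.85
tool_pos: [569.0, -5.5, 229.6]
tool_rot: [[-0.003, 1.0, 0.0], [1.0, 0.003, 0.001], [0.001, 0.0, -1.0]]
force: [1.3, -0.2, -1.2]
finger_gap: 0.353
time: 32.27
tool_pos: [583.6, 1.9, 142.8]
tool_rot: [[0.0, 1.0, -0.001], [1.0, -0.0, -0.001], [-0.001, -0.001, -1.0]]
force: [-0.3, -0.6, -2.5]
finger_gap: 0.359
time: 32.6
tool_pos: [583.5, 1.9, 103.5]
tool_rot: [[0.001, 1.0, -0.003], [1.0, -0.001, -0.001], [-0.001, -0.003, -1.0]]
force: [0.8, -0.3, -1.0]
finger_gap: 0.355
```

View pics/w24.png

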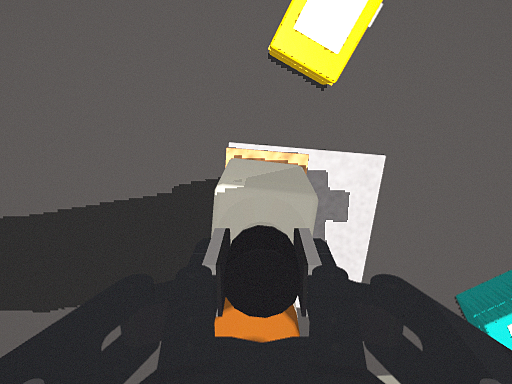

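View pics/side24.png

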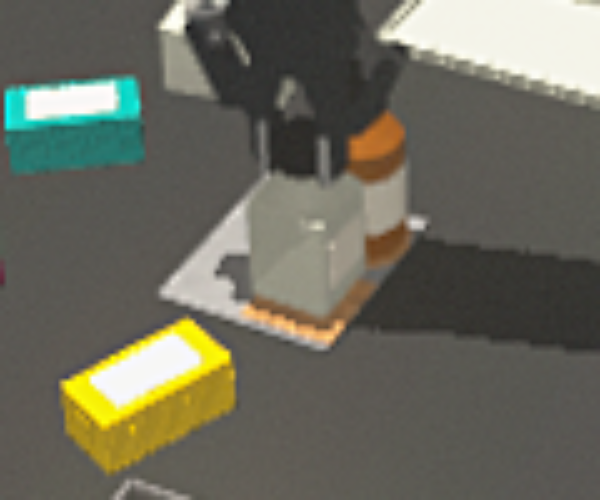

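View pics/scene24.png

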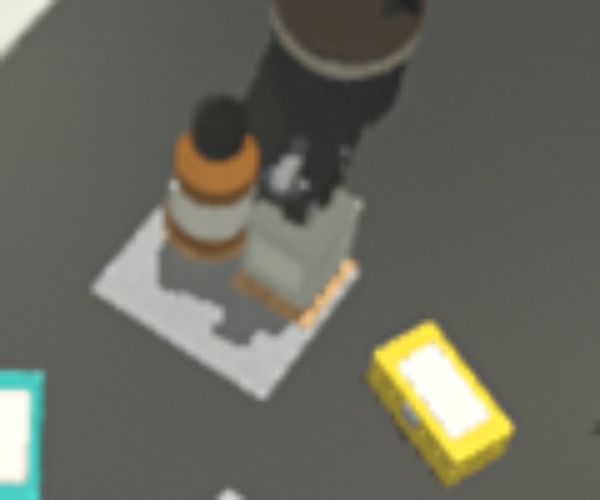

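The bottle is over the square pad. I lower and release.

```bash
python3 -m jog '[{"dp":[0,0,-0.006],"dr":[0,0,0],"jaw":255},{"dp":[0,0,-0.01],"dr":[0,0,0],"jaw":255},{"dp":[0,0,-0.0125],"dr":[0,0,0],"jaw":255},{"dp":[0,0,-0.013],"dr":[0,0,0],"jaw":255},{"dp":[0,0,-0.013],"dr":[0,0,0],"jaw":255}]'
python3 -m jog '[{"dp":[0,0,0],"dr":[0,0,0],"jaw":255},{"dp":[0,0,0],"dr":[0,0,0],"jaw":140},{"dp":[0,0,0],"dr":[0,0,0],"jaw":100},{"dp":[0,0,0],"dr":[0,0,0],"jaw":70},{"dp":[0,0,0],"dr":[0,0,0],"jaw":70}]'
python3 -m jog '[{"dp":[0,0,0.02],"dr":[0,0,0],"jaw":70},{"dp":[0,0,0.05],"dr":[0,0,0],"jaw":70},{"dp":[0,0,0.085],"dr":[0,0,0],"jaw":30},{"dp":[0,0,0.12],"dr":[0,0,0],"jaw":0},{"dp":[-0.01,-0.03,0.15],"dr":[0,0,0],"jaw":0}]'
python3 -m jog '[{"dp":[-0.01,-0.035,0],"dr":[0,0,0],"jaw":0},{"dp":[-0.02,-0.07,0],"dr":[0,0,0],"jaw":0},{"dp":[-0.03,-0.08,0],"dr":[0,0,0],"jaw":0},{"dp":[-0.03,-0.08,0],"dr":[0,0,0],"jaw":0},{"dp":[-0.03,-0.08,0],"dr":[0,0,0],"jaw":0}]'
python3 -m jog '[{"dp":[0,0,0],"dr":[0,0,0],"jaw":0},{"dp":[0,0,0],"dr":[0,0,0],"jaw":0},{"dp":[0,0,0],"dr":[0,0,0],"jaw":0},{"dp":[0,0,0],"dr":[0,0,0],"jaw":0},{"dp":[0,0,0],"dr":[0,0,0],"jaw":0}]'
python3 - <<'E'
from h import *
for n in ('wrist','side','scene'):
    c=cam(n); np.save(n+'25.npy',c,allow_pickle=True)
    if n=='wrist': cv2.imwrite('pics/w25.png',c['img'])
    else:
        u=proj(c,[583,0,60])[0].astype(int); cv2.imwrite(f'pics/{n}25.png',cv2.resize(c['img'][u[1]-45:u[1]+55,u[0]-60:u[0]+60],None,fx=5,fy=5))
        cv2.imwrite(f'pics/{n}25f.png',c['img'])
E
```

```text
time: 33.17
tool_pos: [584.9, 2.6, 92.3]
tool_rot: [[-0.0, 1.0, 0.001], [1.0, 0.0, 0.0], [0.0, 0.001, -1.0]]
force: [-3.6, -0.7, 11.3]
finger_gap: 0.355
time: 33.58
tool_pos: [584.5, 2.5, 90.6]
tool_rot: [[-0.0, 1.0, -0.0], [1.0, 0.0, -0.0], [-0.0, -0.0, -1.0]]
force: [0.1, 0.8, -0.3]
finger_gap: 0.724
time: 34.0
tool_pos: [576.6, -19.9, 241.7]
tool_rot: [[-0.008, 1.0, 0.003], [1.0, 0.008, 0.004], [0.004, 0.003, -1.0]]
force: [0.2, 1.6, -0.6]
finger_gap: 0.999
time: 34.42
tool_pos: [544.6, -106.6, 239.4]
tool_rot: [[0.002, 1.0, -0.0], [1.0, -0.002, 0.0], [0.0, -0.0, -1.0]]
force: [0.2, 1.2, -0.4]
finger_gap: 0.999
time: 34.83
tool_pos: [545.2, -105.5, 239.2]
tool_rot: [[-0.001, 1.0, -0.0], [1.0, 0.001, 0.0], [0.0, -0.0, -1.0]]
force: [-0.3, -0.4, -0.6]
finger_gap: 0.998
```

View pics/w25.png

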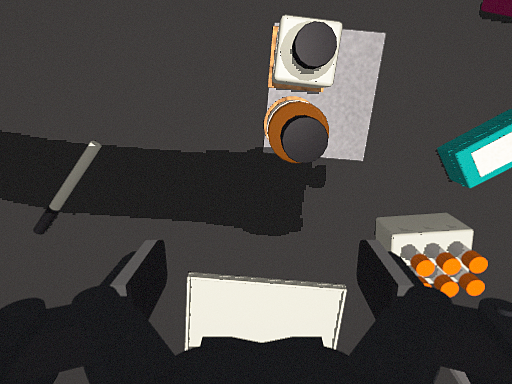

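View pics/side25.png

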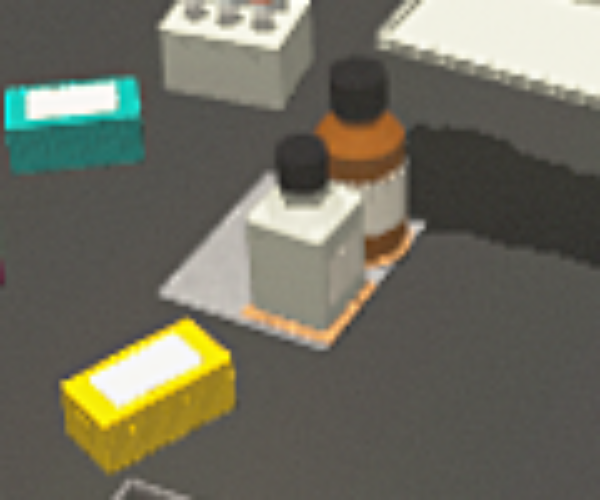

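View pics/scene25.png

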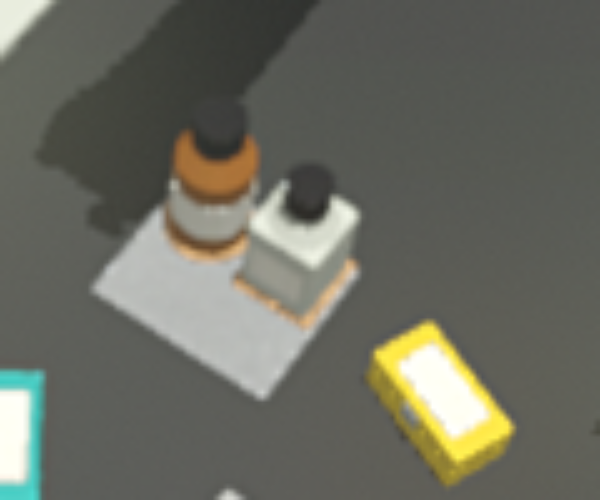

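View pics/side25f.png

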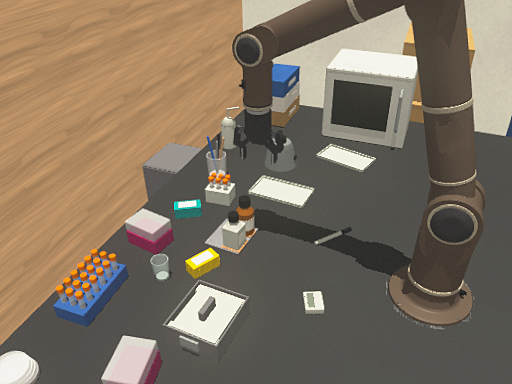

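```bash
python3 - <<'E'
from h import *
c=np.load('wrist25.npy',allow_pickle=True).item()
print(onz(c,[[315,45]],122).round(1),onz(c,[[305,139]],134).round(1))
for n in('scene','side'):
    a=np.load(n+'0.npy',allow_pickle=True).item()['img'].astype(int);b=np.load(n+'25.npy',allow_pickle=True).item()
    for p in([720,207,30],[718,-226,40]):
        u=proj(b,p)[0].astype(int);s=np.s_[u[1]-14:u[1]+14,u[0]-14:u[0]+14];print(n,p,np.abs(a[s]-b['img'][s]).mean().round(1))
print(env.sign_off())
E
```

```text
[[5.837e+02 3.000e-01 1.220e+02]] [[577.3 -67.7 134. ]]
scene [720, 207, 30] 0.6
scene [718, -226, 40] 0.5
side [720, 207, 30] 2.2
side [718, -226, 40] 3.5
the job is handed in; nothing more can be done
None
```

I finished the whole job and handed it in at about 35 s of the 142 s allowed. The sign-off reports no verdict.

**Done, in order:**
1. Moved the round and then the square bottle into the nearer spill tray, both upright.
2. Laid the grey slide box label up on the carrier floor.
3. Set the divider on both ledges, handle up.
4. Put the round bottle back on the round pad and the square bottle on the square pad.

**Last checks:**
- **Bottles:** both stand upright in all three views. The caps measured (577.3, -67.7) and (583.7, 0.3) mm, against pad centres of about (577.8, -68.7) and (583.8, 0.9) mm, so about 1 mm off; 12 mm is allowed.
- **Divider:** it looks level inside the carrier walls. Just before lowering, it was within 0.4 mm of the carrier's centre. I did not measure its tilt after release.
- **Slide box:** it was centred on the carrier floor when last seen, before the divider covered it.
- **Beaker and tube rack:** the picture areas around them are almost unchanged from the start.

**Disagreement:** the caps at the start measured 2 to 3 mm away from the pad centres I measured later. I placed each bottle midway between the two.

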